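# Pack the graded cups into the clamp block

### The arm

A 6-joint arm with a two-finger parallel gripper is mounted at the origin on the work surface. World frame = base frame: x ahead of the robot, y to its left, z up, the work surface at z = 0. Lengths are in m, angles in rad, forces in N, time in s.
With the tool pointing down it reaches from about 0.25 to 0.725 m from the base axis. Payload 4 kg.
Tool frame: the origin (TCP) lies at the very end of the fingers, on their centre line; the grasp point (between the pads) lies 19 mm behind it; z points along the fingers, y is the line along which they close (so a half turn about z gives the same grasp; the last joint's range is limited). The gripper opens to 85 mm and grips with 20 to 120 N. Pads are 22 mm wide; open, the fingers measure 114 mm over their backs; the gripper's body (76 mm by 85 mm) begins 54 mm behind the grasp point. The pads swing forward as they close: fully open they stand 13 mm farther back than shut.
Start: joints at [-1.26, 0.241, 0.005, 1.335, 0, 1.571], TCP at [0.153, -0.476, 0.231] pointing down, gripper open.
Joint ranges: [-2.72, 2.72], [-1.05, 1.87], [-1.09, 1.28], [-1.99, 2.15], [-1.42, 1.44], [-3.14, 3.14]. Speed limits (rad/s): [2.79, 2.79, 3.14, 3.14, 3.14, 3.14].

### API

Orientations are given as a unit quaternion [x, y, z, w].
In Python, from workcell import * gives the robot as it stands. The module is installed in compiled form; this text tells all that it offers.
- The arm moves only by the tool send_rows, never from a script. Its argument "steps" is text: rows parted by semicolons, each of 7 numbers parted by spaces: the opening, from -1 (shut) to 1 (fully open), then the shift along the world's x, y, z in m, then the turn, a rotation vector about the world's x, y, z in rad. A call has exactly 5 rows; each row shifts and turns the commanded pose from where the row before left it; what a row does not reach is not made up. A row lasts 1/12 s, in which the tool goes at most 41.7 mm and 7.16 degrees, less where a joint would pass 70% of its speed; a pose out of reach is approached as far as the arm can. A call is refused whole if a number of a shift passes 0.0417 or a number of a turn 0.125, either way. A call with a gripper value outside its range is refused whole. The fingers move at their own pace and stop on an object; the grip force is fixed at half the most. Time passes only in rows, so rows that do not move let the fingers close, or fill a call up. It gives the time, the measured TCP pose, the force, the opening and the grip force at its end, in the units of the state.
- get_obs(): the state, without advancing time (a new reading comes with each control period).
- camera(name): name is "scene" or "top" or "wrist"; returns a dict with "frame" (400x640x3 uint8, red, green, blue), "range_z" (400x640 float32, m along the optical axis (not along the pixel's ray), 0 where there is no reading), "camera_matrix" (3x3 intrinsics, pixels), "extrinsics" (4x4, takes a point from world to camera coordinates); the wrist camera has in their place "T_tool_cam" (4x4, takes a point from camera to tool coordinates, whose origin is the TCP and whose axes are the flange's). Camera axes: x right, y down, z forward; pixel columns grow to the right and rows downward; lengths in m; the calibration is good to about 2 mm. A picture is of the moment at which its call begins: read the wrist's pose just before it.
- job_done(): hands the job in; it is judged then, once.
The state is a dict: "clock": time; "joint_pos": joint angles; "joint_vel": joint speeds; "tau": joint torques, N m; "eef_pos": TCP position; "tool_rot": TCP orientation; "ft_force": force on the tool from outside, world axes, zero at the start; "ft_torque": the same for the moment, N m; "grip_width": finger opening in m; "grasp_force": force on a finger pad.
Only numpy, scipy, OpenCV 4.12 (cv2) and the standard library are available. Lean on these libraries where they do the work, as an engineer would, in place of code of your own. Each camera call takes 0.05 s, during which the arm holds its last target. There are 200 camera calls.

### The job

Pack up the goldsmith's graded metal cups: swing the clamp lever on the wooden holder block well back past upright, lift the brass cap out of the block's well and stand it upright on the soldering board. Then nest all the cups that are on the bench one inside another in the block's well, largest at the bottom, put the cap on the smallest cup with its spigot in the mouth, and swing the lever fully shut over the nest. Leave the other things on the bench where they are.

Things in the scene. Friction and masses are not known exactly. Their poses are not given: they have to be found in the camera images.
- block: Fixed dark wooden block 160 x 110 x 20 mm high with a round well, 69 mm in diameter, 8 mm deep, lined blue. Origin on the table under the well's centre; x points from the well to the lever's hinge, z up. It spans x -57 to +102 mm, y +-55 mm. Two steel cheeks at x = 77 mm (22 mm along x, 40 mm over both along y) rise to 128 mm above the table.
- seat (a point): Centre of the well's floor, 12 mm above the table; axes as the block's.
- hinge (a point): Centre of the lever's hinge: 77 mm along the block's x axis from the well's centre, 112 mm above the table. The hinge axis is the block's y axis.
- lever_ball (a point): Centre of the red ball, 18 mm in diameter, on the free end of the lever, a 10 x 10 mm steel bar; moves with it. Lever shut: 132 mm from the hinge along the block's -x, 6 mm above the hinge, 118 mm above the table; at 1.57 rad it is about above the hinge. It can be pinched from above, fingers closing along the block's y, and swung in an arc about the hinge.
- clamp_lever (a joint): Angle of the clamp lever in rad: 0 = fully shut (stop), bar level over the well, its rubber pad's underside 110 mm above the table; grows as it is lifted and swung back, 1.57 upright, 2.3 = stop, leaning well back. It is stiff (about 1 N at the ball) and stays where it is left. It starts shut or nearly shut.
- cup_a: Largest cup, copper, open at the top, plain straight round side: outer diameter 64 mm, inner diameter 59 mm, height 30 mm, wall 2.5 mm, floor 4 mm thick. Origin at the centre of its underside, z up to the mouth. May be absent.
- cup_b: Second cup, steel, open at the top, plain straight round side: outer diameter 52 mm, inner diameter 47 mm, height 40 mm, wall 2.5 mm, floor 4 mm thick. Origin at the centre of its underside, z up to the mouth. May be absent.
- cup_c: Third cup, brass, open at the top, plain straight round side: outer diameter 40 mm, inner diameter 35 mm, height 50 mm, wall 2.5 mm, floor 4 mm thick. Origin at the centre of its underside, z up to the mouth. May be absent.
- cup_d: Smallest, tallest cup, aluminium, open at the top, straight round side: outer diameter 28 mm, inner 23 mm, height 60 mm, floor 4 mm thick. Origin at the centre of its underside, z up to the mouth. Always present. In the nest each smaller cup stands on the floor of the next larger, 14 mm or more proud of its rim; the full nest with cap reaches 107 mm above the table.
- cap: Brass cap 37 mm high: round spigot 18 mm in diameter, 14 mm long, below; flange 30 mm in diameter, 5 mm thick; black grip on top 14 mm in diameter, 18 mm high. Origin at the centre of the spigot's underside, z up. Starts standing in the well; on the smallest cup its flange rests on the rim, origin 46 mm above the cup's underside.
- board: Fixed reddish soldering board, 130 x 130 mm, 12 mm thick, lying flat; origin at the centre of its underside.
- board_top (a point): Centre of the soldering board's upper face, axes as the board's.
- palette: Fixed white porcelain palette, 80 mm (x) by 130 mm (y), 16 mm high: not needed. Origin at the centre of its underside.
- glue_bottle: Bystander: white bottle, 38 mm in diameter, 110 mm high; origin at the centre of its underside.
- spool: Bystander: black wire spool, 34 mm in diameter, 42 mm high; origin at the centre of its underside.
- loupe: Bystander: black loupe, 32 mm in diameter, 30 mm high; origin at the centre of its underside.
- red_case: Bystander: red parts case with clear lid, 110 x 160 x 36 mm; origin at the centre of its underside.
- tweezers: Bystander: steel tweezers lying flat along their x axis, 140 mm long, up to 14 mm wide, 10 mm high; origin in the middle, on the underside.
- pencil: Bystander: yellow pencil, about 165 mm long along its x axis, 8 mm thick.
- jar: Bystander: green glass jar with a green lid, 50 mm in diameter, 47 mm high; origin at the centre of its underside.

How it is judged:
By the outcome, as a careful person would: the job done as asked, in the order asked, and still so for the second after the job is handed in, with the robot touching nothing.
Of cup_a, cup_b, cup_c only 2 to 3 are there at a start; the rules pass over those that are not, and their reading is None.
At some moment in a run one of cup_a, cup_b, cup_c may be knocked a few centimetres aside while the robot is not near it.
It also fails if it takes over 210 s, if anything falls off the work surface, if the arm or the gripper's body presses on something with over 40 N, if the wrist force passes 120 N, or if a joint passes its speed limit or range.

## Working session

There is one attempt and no reset: what is moved stays moved. The work goes in short steps, Python scripts to look and compute and a tool call to move; the robot and the scene stay as the last step left them, time stands still between calls to the robot, and variables do not carry over. Pictures are saved under pics/ and viewed, at most 16 in all, crops included, and the job is handed in when it is done.

Besides the shell and the picture viewer there is one more tool, called after "Call:" by a JSON object that holds its "name" and its "arguments", one argument or row to a line. send_rows: Moves the arm, as the interface text tells. Its arguments: {"type":"object","properties":{"steps":{"type":"string"}},"required":["steps"]}

```bash
mkdir -p pics; cat > h.py <<'E'
from workcell import *
import numpy as np, cv2
from scipy.spatial.transform import Rotation as R
def save(name,fn):
    c=camera(name); cv2.imwrite('pics/'+fn+'.png',c['frame'][:,:,::-1]); np.savez('pics/'+fn,**c); return c
def cloud(c):
    K=c['camera_matrix'];z=c['range_z'];v,u=np.indices(z.shape)
    p=np.stack([(u-K[0,2])/K[0,0]*z,(v-K[1,2])/K[1,1]*z,z],-1)
    E=np.linalg.inv(c['extrinsics']); return p@E[:3,:3].T+E[:3,3]
E
python3 - <<'E'
from h import *
save('scene','s0');save('top','t0')
o=get_obs();print({k:np.round(v,3) for k,v in o.items()})
a=cv2.imread('pics/t0.png');cv2.imwrite('pics/t0b.png',cv2.resize(a,(800,500)))
E
```

```text
{'clock': np.float64(0.1), 'joint_pos': array([-1.26 ,  0.241,  0.004,  1.335, -0.   ,  1.571]), 'joint_vel': array([ 0.001, -0.003,  0.002,  0.   ,  0.   , -0.   ]), 'tau': array([ 0.0000e+00, -3.7314e+01,  2.5301e+01,  1.1000e-02,  0.0000e+00,
        0.0000e+00]), 'eef_pos': array([ 0.153, -0.476,  0.23 ]), 'tool_rot': array([ 0.988,  0.155, -0.   , -0.001]), 'ft_force': array([1.54 , 0.074, 0.203]), 'ft_torque': array([-0.03 , -0.011,  0.01 ]), 'grasp_force': np.float64(0.0), 'grip_width': np.float64(0.085)}
```

View pics/t0.png

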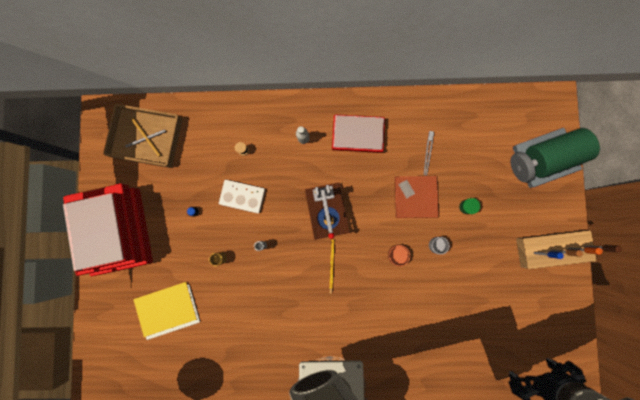

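View pics/s0.png

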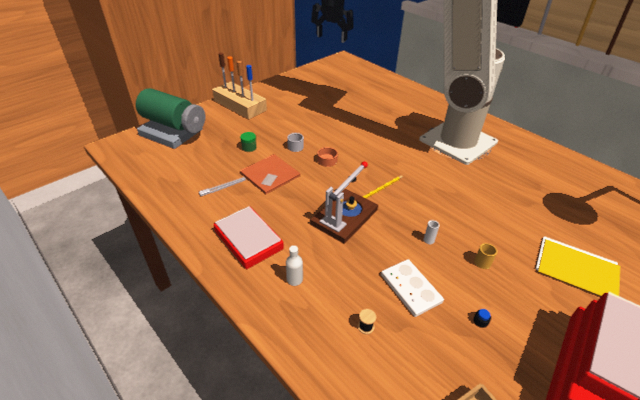

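The top view shows block (328,210), lever ball (331,236), board (416,197), copper cup_a (400,255), steel cup_b (440,245), brass cup_c (217,258), cup_d (260,245), pencil (332,265). All four cups are present.

```bash
python3 - <<'E'
from h import *
from scipy.optimize import least_squares
c=dict(np.load('pics/t0.npz'));P=cloud(c)
print(np.round(c['extrinsics'],3).tolist())
def box(n,u,v,r,zl,zh):
    p=P[v-r:v+r+1,u-r:u+r+1].reshape(-1,3);p=p[(p[:,2]>zl)&(p[:,2]<zh)]
    print(n,len(p),'mean',p.mean(0).round(4),'min',p.min(0).round(3),'max',p.max(0).round(3))
box('tab',280,290,3,-1,1)
box('a',400,255,13,.02,.06);box('b',440,245,13,.03,.06);box('c',217,258,12,.03,.07);box('d',260,245,10,.03,.08)
box('ball',331,236,5,.1,.16);box('board',416,197,26,.006,.025);box('jar',471,206,12,.03,.07)
m=((P[...,2]>.012)&(P[...,2]<.026)).astype(np.uint8);m[:170]=0;m[250:]=0;m[:,:295]=0;m[:,370:]=0
p=P[m>0]; r=cv2.minAreaRect((p[:,:2]*1000).astype(np.float32));print('block',r,len(p))
m=((P[...,2]>.006)&(P[...,2]<.02)).astype(np.uint8);m[:165]=0;m[230:]=0;m[:,:385]=0;m[:,450:]=0
p=P[m>0]; r=cv2.minAreaRect((p[:,:2]*1000).astype(np.float32));print('board',r,len(p))
# lever
q=P[180:242,310:345].reshape(-1,3);q=q[q[:,2]>.105];print(q[::6].round(3).tolist())
s=dict(np.load('pics/s0.npz'));Q=cloud(s)
for n,u,v,r in [('ball',364,165,3),('board plate',270,180,3),('hinge',334,195,3)]:print(n,Q[v-r:v+r+1:r,u-r:u+r+1:r].round(3).tolist())
E
python3 - <<'E'
import cv2
a=cv2.imread('pics/s0.png')[130:270,260:460];cv2.imwrite('pics/s0c.png',cv2.resize(a,(800,560),interpolation=2))
E
```

```text
[[-0.02, -1.0, -0.024, 0.024], [-0.996, 0.022, -0.086, 0.591], [0.086, 0.023, -0.996, 1.147], [0.0, 0.0, 0.0, 1.0]]
tab 48 mean [ 3.072e-01  1.511e-01 -3.000e-04] min [ 0.298  0.141 -0.005] max [0.317 0.161 0.005]
a 78 mean [ 0.4098 -0.2162  0.0292] min [ 0.38  -0.248  0.02 ] max [ 0.44  -0.184  0.035]
b 72 mean [ 0.4388 -0.3378  0.0386] min [ 0.414 -0.362  0.031] max [ 0.462 -0.311  0.045]
c 83 mean [0.4102 0.3366 0.0435] min [0.391 0.317 0.03 ] max [0.43  0.357 0.053]
d 50 mean [0.4488 0.2047 0.052 ] min [0.436 0.191 0.033] max [0.461 0.217 0.066]
ball 37 mean [ 0.4767 -0.0117  0.1392] min [ 0.467 -0.019  0.133] max [ 0.487 -0.005  0.145]
board 1780 mean [ 0.5878 -0.2774  0.0127] min [ 0.523 -0.354  0.006] max [ 0.667 -0.204  0.02 ]
jar 234 mean [ 0.554  -0.4317  0.0469] min [ 0.531 -0.458  0.03 ] max [ 0.577 -0.408  0.052]
block ((550.4500732421875, 0.7591094970703125), (160.2415008544922, 110.05110168457031), 9.76784896850586) 1389
board ((586.97412109375, -276.6120910644531), (185.52520751953125, 198.6402130126953), 89.59823608398438) 1799
[[0.49, -0.015, 1.194], [0.613, -0.008,
[... 1116 characters left out ...]
141], [0.47, -0.016, 0.138]]
ball [[[0.337, -0.137, -0.001], [0.479, -0.01, 0.141], [0.322, -0.125, -0.002]], [[0.49, -0.01, 0.136], [0.485, -0.004, 0.137], [0.476, -0.001, 0.135]], [[0.495, -0.005, 0.132], [0.48, -0.006, 0.124], [0.347, -0.102, -0.0]]]
board plate [[[0.615, -0.257, 0.014], [0.604, -0.256, 0.009], [0.601, -0.246, 0.013]], [[0.62, -0.25, 0.009], [0.616, -0.24, 0.014], [0.607, -0.238, 0.01]], [[0.63, -0.237, 0.012], [0.621, -0.234, 0.009], [0.618, -0.224, 0.013]]]
hinge [[[0.606, 0.001, 0.118], [0.604, 0.009, 0.122], [0.598, 0.013, 0.122]], [[0.61, 0.005, 0.114], [0.609, 0.015, 0.12], [0.603, 0.018, 0.118]], [[0.614, 0.009, 0.109], [0.61, 0.016, 0.112], [0.613, 0.029, 0.122]]]
```

View pics/s0c.png

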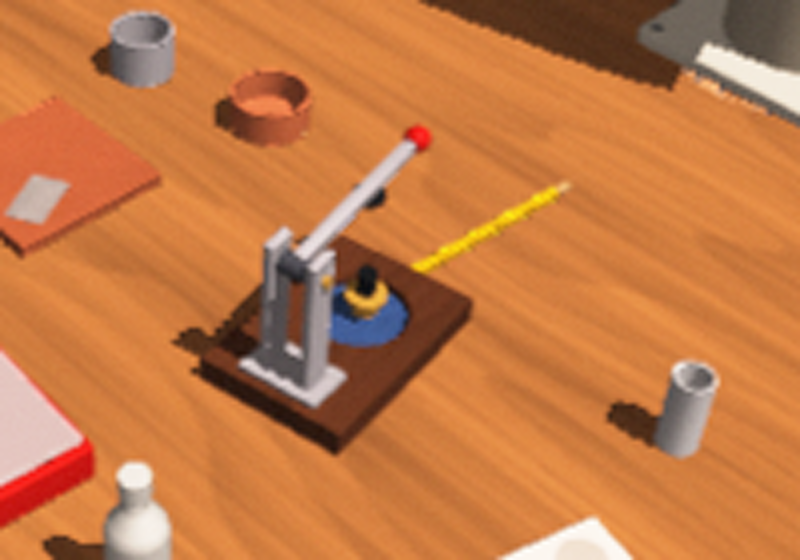

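All four cups present. The enlarged view shows the lever almost shut (ball at crop (417,138)), cap in the well (366,290), and a grey plate on the board (38,198). Moving over the ball.

Call:
{"name": "send_rows", "arguments": {
  "steps": "1 0.0216 0.031 0.004 0 0 -0.028;1 0.0216 0.031 0.004 0 0 -0.028;1 0.0216 0.031 0.004 0 0 -0.028;1 0.0216 0.031 0.004 0 0 -0.028;1 0.0216 0.031 0.004 0 0 -0.028"
}}

```text
clock: 0.52
eef_pos: [0.2612, -0.3194, 0.251]
tool_rot: [0.996, 0.084, -0.0, -0.0]
ft_force: [1.4, 0.3, 0.6]
grip_width: 0.0855
grasp_force: 0.0
```

Call:
{"name": "send_rows", "arguments": {
  "steps": "1 0.0216 0.031 0.004 0 0 0;1 0.0216 0.031 0.004 0 0 0;1 0.0216 0.031 0.004 0 0 0;1 0.0216 0.031 0.004 0 0 0;1 0.0216 0.031 0.004 0 0 0"
}}

```text
clock: 0.93
eef_pos: [0.3693, -0.1642, 0.2713]
tool_rot: [0.996, 0.085, -0.0, -0.0]
ft_force: [0.1, -0.1, 0.1]
grip_width: 0.0856
grasp_force: 0.0
```

Call:
{"name": "send_rows", "arguments": {
  "steps": "1 0.0216 0.031 0 0 0 0;1 0.0216 0.031 0 0 0 0;1 0.0216 0.031 0 0 0 0;1 0.0216 0.031 0 0 0 0;1 0.0216 0.031 0 0 0 0"
}}

```text
clock: 1.35
eef_pos: [0.4773, -0.0092, 0.271]
tool_rot: [0.996, 0.085, -0.0, 0.0]
ft_force: [0.8, -0.6, 0.8]
grip_width: 0.0858
grasp_force: 0.0
```

Call:
{"name": "send_rows", "arguments": {
  "steps": "1 0 0 0 0 0 0;1 0 0 0 0 0 0;1 0 0 0 0 0 0;1 0 0 0 0 0 0;1 0 0 0 0 0 0"
}}

```text
clock: 1.77
eef_pos: [0.4763, -0.0122, 0.2714]
tool_rot: [0.996, 0.084, -0.0, 0.0]
ft_force: [-0.1, -0.5, -0.3]
grip_width: 0.0854
grasp_force: 0.0
```

```bash
cat >> h.py <<'E'
def wsave(fn):
    o=get_obs();c=camera('wrist');T=np.eye(4);T[:3,:3]=R.from_quat(o['tool_rot']).as_matrix();T[:3,3]=o['eef_pos']
    c['extrinsics']=np.linalg.inv(T@c['T_tool_cam']);cv2.imwrite('pics/'+fn+'.png',c['frame'][:,:,::-1]);np.savez('pics/'+fn,**c);return c
def st():
    o=get_obs();m=R.from_quat(o['tool_rot']).as_matrix();print('t',o['clock'].round(2),'p',o['eef_pos'].round(4),'rv',R.from_quat(o['tool_rot']).as_rotvec().round(3),'xang',np.degrees(np.arctan2(m[1,0],m[0,0])).round(2),'F',o['ft_force'].round(1),'w',o['grip_width'].round(4),'gf',o['grasp_force'].round(1),'q',o['joint_pos'].round(2))
E
python3 - <<'E'
from h import *
st();c=wsave('w1');print(c['T_tool_cam'].round(3).tolist(),c['camera_matrix'].round(1).tolist())
E
```

```text
Traceback (most recent call last):
  File "h.py", line 14, in st
    o=get_obs();m=R.from_quat(o['tool_rot']).as_matrix();print('t',o['clock'].round(2),'p',o['eef_pos'].round(4),'rv',R.from_quat(o['tool_rot']).as_rotvec().round(3),'xang',np.degrees(np.arctan2(m[1,0],m[0,0])).round(2),'F',o['ft_force'].round(1),'w',o['grip_width'].round(4),'gf',o['grasp_force'].round(1),'q',o['joint_pos'].round(2))
                                                                   ^^^^^^^^^^^^^^^^
AttributeError: 'float' object has no attribute 'round'
```

```bash
sed -i "s/o=get_obs();m=R/o={k:np.array(v) for k,v in get_obs().items()};m=R/" h.py
python3 - <<'E'
from h import *
st();c=wsave('w1');print(c['T_tool_cam'].round(3).tolist(),c['camera_matrix'].round(1).tolist())
E
```

```text
t 1.77 p [ 0.4763 -0.0122  0.2714] rv [ 3.13   0.265 -0.   ] xang 9.67 F [-0.1 -0.5 -0.3] w 0.0854 gf 0.0 q [-0.03  0.18  0.03  1.42 -0.    2.95]
[[-0.0, -0.963, -0.268, 0.068], [1.0, -0.0, 0.0, -0.0], [-0.0, -0.268, 0.963, -0.142], [0.0, 0.0, 0.0, 1.0]] [[309.9, 0.0, 319.8], [0.0, 309.9, 196.3], [0.0, 0.0, 1.0]]
```

View pics/w1.png

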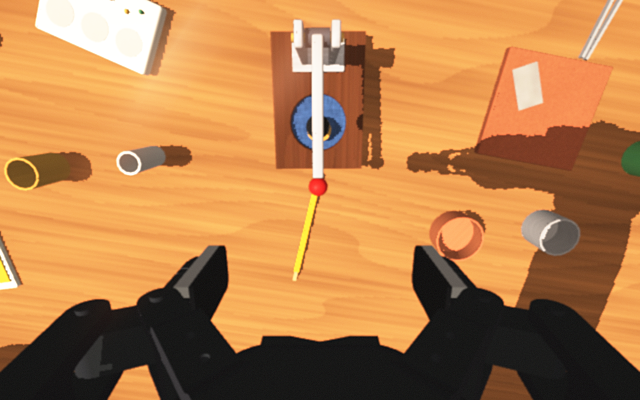

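The wrist view shows the block squarely (lever along column 318, ball (318,187)), well around (318,123), board (545,108), cups at (458,233), (550,232), (22,172), (130,160).

```bash
cat >> h.py <<'E'
def rect(P,m):
    p=P[m];r=cv2.minAreaRect((p[:,:2]*1000).astype(np.float32));return np.round(r[0],1),np.round(r[1],1),round(r[2],2),len(p)
def circ(P,cen,zt,ro,dz=.006):
    # fit circle of known outer radius to rim points
    from scipy.optimize import least_squares
    q=P.reshape(-1,3);q=q[(abs(q[:,2]-zt)<dz)&(np.hypot(q[:,0]-cen[0],q[:,1]-cen[1])<ro+.02)]
    c=q[:,:2].mean(0)
    for _ in range(3):
        d=np.hypot(*(q[:,:2]-c).T);s=q[(d<ro+.004)&(d>ro-.007)]
        f=least_squares(lambda c:np.hypot(*(s[:,:2]-c).T)-(ro-.00125),c,loss='soft_l1',f_scale=.001);c=f.x
    return c.round(4),len(s),s[:,2].mean().round(4)
CUP=dict(a=(.030,.032),b=(.040,.026),c=(.050,.020),d=(.060,.014))
E
python3 - <<'E'
from h import *
c=dict(np.load('pics/w1.npz'));P=cloud(c);f=c['frame'].astype(int)
z=P[...,2]
v,u=np.indices(z.shape)
m=(z>.014)&(z<.025)&(u>262)&(u<375)&(v<180);print('block',rect(P,m))
m=(z>.008)&(z<.016)&(u>470)&(u<620)&(v<185)&(v>40);print('board',rect(P,m),np.percentile(z[m],[5,50,95]))
m=(f[...,0]>150)&(f[...,1]<60)&(f[...,2]<60)&(abs(u-318)<15)&(abs(v-187)<15)&(z>.1);print('ball top mean',P[m].mean(0),P[m].max(0),P[m].min(0))
m=(f[...,2]>f[...,0]+40)&(abs(u-318)<40)&(abs(v-123)<40);print('well',P[m].min(0),P[m].max(0),rect(P,m))
for n,g in dict(a=(.41,-.216),b=(.439,-.338),c=(.41,.337),d=(.449,.205)).items():print(n,circ(P,g,*CUP[n]))
m=(z>.022)&(z<.06)&(abs(u-318)<16)&(abs(v-127)<20);print('cap',P[m].mean(0),P[m].min(0),P[m].max(0))
E
```

```text
block (array([550.4,   3.1]), array([160. , 110.2]), 9.86, 8131)
board (array([ 588.2, -275.6]), array([131.4, 130.1]), 89.41, 11174) [0.00983661 0.0112325  0.01264439]
ball top mean [ 0.47698459 -0.01063902  0.13819984] [ 0.48351115 -0.00268094  0.14165083] [ 0.46836612 -0.01814565  0.13266826]
well [ 0.49567999 -0.03473349  0.00875715] [0.56182921 0.03122248 0.41311744] (array([528.4,  -1.6]), array([64.9, 64.5]), 10.55, 1218)
a (array([ 0.4104, -0.2126]), 410, np.float64(0.0277))
b (array([ 0.4383, -0.3339]), 427, np.float64(0.0376))
c (array([0.411 , 0.3384]), 426, np.float64(0.0475))
d (array([0.4486, 0.2062]), 250, np.float64(0.0579))
cap [ 0.5151342  -0.00921501  0.02996635] [ 0.50779599 -0.01734217  0.02814594] [0.52902197 0.01004965 0.03138143]
```

Call:
{"name": "send_rows", "arguments": {
  "steps": "1 -0.001 0.001 -0.035 0 0 0;1 0 0 -0.035 0 0 0;1 0 0 -0.035 0 0 0;1 0 0 -0.032 0 0 0;1 0 0 -0.02 0 0 0"
}}

```text
clock: 2.23
eef_pos: [0.4735, -0.0111, 0.1115]
tool_rot: [0.996, 0.084, -0.002, -0.0]
ft_force: [-1.0, -0.4, -1.1]
grip_width: 0.0856
grasp_force: 0.0
```

Call:
{"name": "send_rows", "arguments": {
  "steps": "-1 0 0 0 0 0 0;-1 0 0 0 0 0 0;-1 0 0 0 0 0 0;-1 0 0 0 0 0 0;-1 0 0 0 0 0 0"
}}

```text
clock: 2.65
eef_pos: [0.4774, -0.0103, 0.1162]
tool_rot: [0.996, 0.085, 0.002, 0.0]
ft_force: [-0.2, -0.8, -0.9]
grip_width: 0.0256
grasp_force: 0.0
```

Call:
{"name": "send_rows", "arguments": {
  "steps": "-1 0 0 0 0 0 0;-1 0 0 0 0 0 0;-1 0 0 0 0 0 0;-1 0 0 0 0 0 0;-1 0 0 0 0 0 0"
}}

```text
clock: 3.07
eef_pos: [0.4769, -0.0101, 0.1148]
tool_rot: [0.996, 0.085, 0.001, 0.0]
ft_force: [2.7, 0.1, 1.3]
grip_width: 0.0143
grasp_force: 58.4
```

```bash
python3 - <<'E'
from h import *
st()
h=np.array([.6042,.0118]);d=np.array([.9853,.1705]);ph0=.159
for ph in np.linspace(ph0,2.25+.045,20):
    b=np.r_[h-d*.1321*np.cos(ph),.112+.1321*np.sin(ph)];
    if ph>ph0: print(round(ph,3),(b-p).round(4))
    p=b
E
```

```text
t 3.07 p [ 0.4769 -0.0101  0.1148] rv [3.13e+00 2.68e-01 3.00e-03] xang 9.78 F [2.7 0.1 1.3] w 0.0143 gf 58.4 q [-0.02  0.28 -0.26  1.03 -0.    2.95]
0.271 [0.0031 0.0005 0.0145]
0.384 [0.0047 0.0008 0.0141]
0.496 [0.0062 0.0011 0.0134]
0.609 [0.0077 0.0013 0.0126]
0.721 [0.009  0.0016 0.0117]
0.834 [0.0103 0.0018 0.0106]
0.946 [0.0114 0.002  0.0093]
1.058 [0.0123 0.0021 0.008 ]
1.171 [0.0131 0.0023 0.0065]
1.283 [0.0138 0.0024 0.005 ]
1.396 [0.0142 0.0025 0.0034]
1.508 [0.0145 0.0025 0.0018]
1.62 [0.0146 0.0025 0.0001]
1.733 [ 0.0145  0.0025 -0.0016]
1.845 [ 0.0143  0.0025 -0.0032]
1.958 [ 0.0138  0.0024 -0.0048]
2.07 [ 0.0132  0.0023 -0.0064]
2.183 [ 0.0124  0.0022 -0.0078]
2.295 [ 0.0115  0.002  -0.0092]
```

Call:
{"name": "send_rows", "arguments": {
  "steps": "-1 0.0031 0.0005 0.0145 0 0 0;-1 0.0047 0.0008 0.0141 0 0 0;-1 0.0062 0.0011 0.0134 0 0 0;-1 0.0077 0.0013 0.0126 0 0 0;-1 0.009 0.0016 0.0117 0 0 0"
}}

```text
clock: 3.48
eef_pos: [0.5055, -0.0051, 0.1801]
tool_rot: [0.996, 0.085, -0.002, 0.0]
ft_force: [2.0, -1.3, -6.4]
grip_width: 0.0147
grasp_force: 58.6
```

```bash
python3 - <<'E'
from h import *
st();c=save('scene','s1');a=c['frame'][110:250,290:410,::-1];cv2.imwrite('pics/s1c.png',cv2.resize(a,(600,700)[::1] if 0 else (510,595)))
E
```

```text
t 3.48 p [ 0.5055 -0.0051  0.1801] rv [ 3.129  0.268 -0.006] xang 9.78 F [ 2.  -1.3 -6.4] w 0.0147 gf 58.6 q [-0.01  0.28 -0.08  1.22 -0.    2.96]
```

View pics/s1c.png

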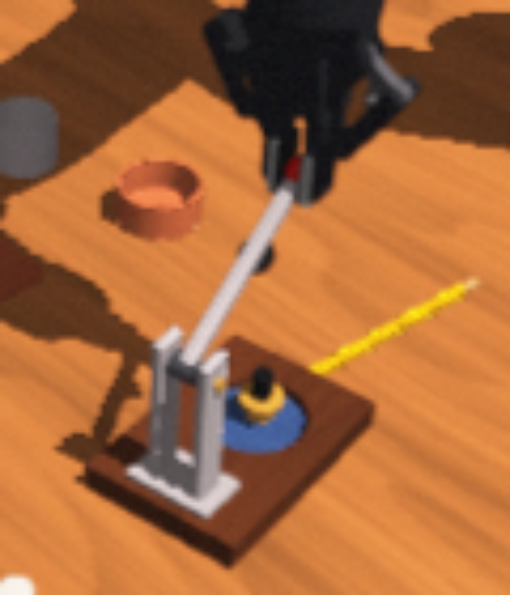

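The ball (295,170) is held between the fingers and the lever is rising. Continue the arc.

Call:
{"name": "send_rows", "arguments": {
  "steps": "-1 0.0103 0.0018 0.0106 0 0 0;-1 0.0114 0.002 0.0093 0 0 0;-1 0.0123 0.0021 0.008 0 0 0;-1 0.0131 0.0023 0.0065 0 0 0;-1 0.0138 0.0024 0.005 0 0 0"
}}

```text
clock: 3.95
eef_pos: [0.5657, 0.0054, 0.2176]
tool_rot: [0.996, 0.085, -0.003, 0.0]
ft_force: [-0.3, -2.1, -5.8]
grip_width: 0.0051
grasp_force: 58.3
```

Call:
{"name": "send_rows", "arguments": {
  "steps": "-1 0.0142 0.0025 0.0034 0 0 0;-1 0.0145 0.0025 0.0018 0 0 0;-1 0.0146 0.0025 0.0001 0 0 0;-1 0.0145 0.0025 -0.0016 0 0 0;-1 0.0143 0.0025 -0.0032 0 0 0"
}}

```text
clock: 4.37
eef_pos: [0.6397, 0.0186, 0.22]
tool_rot: [0.996, 0.085, -0.001, -0.0]
ft_force: [-0.3, 0.2, -0.1]
grip_width: 0.0001
grasp_force: 0.0
```

Call:
{"name": "send_rows", "arguments": {
  "steps": "-1 0.0138 0.0024 -0.0048 0 0 0;-1 0.0132 0.0023 -0.0064 0 0 0;-1 0.0124 0.0022 -0.0078 0 0 0;-1 0 0 0 0 0 0;-1 0 0 0 0 0 0"
}}

```text
clock: 4.78
eef_pos: [0.678, 0.0254, 0.1995]
tool_rot: [0.996, 0.085, -0.002, -0.0]
ft_force: [-0.6, 1.0, 0.4]
grip_width: -0.0004
grasp_force: 0.0
```

```bash
python3 - <<'E'
from h import *
c=save('scene','s2');f=c['frame'].astype(int);P=cloud(c)
m=(f[...,0]>110)&(f[...,1]<60)&(f[...,2]<60);v,u=np.indices(m.shape)
m&=(u>300)&(u<410)&(v>90)&(v<230);print(P[m].round(3)[::4],m.sum())
a=c['frame'][90:230,290:410,::-1];cv2.imwrite('pics/s2c.png',cv2.resize(a,(510,595)))
E
```

```text
[[ 0.294 -0.246 -0.001]
 [ 0.284 -0.236 -0.   ]
 [ 0.56   0.003  0.242]
 [ 0.301 -0.243 -0.005]
 [ 0.561  0.007  0.242]
 [ 0.567  0.004  0.241]
 [ 0.561  0.011  0.242]
 [ 0.568  0.005  0.239]
 [ 0.562  0.011  0.24 ]
 [ 0.571  0.007  0.239]
 [ 0.563  0.013  0.238]
 [ 0.569  0.009  0.236]
 [ 0.56   0.013  0.234]
 [ 0.562  0.013  0.232]
 [ 0.481 -0.027  0.021]
 [ 0.506 -0.045  0.016]
 [ 0.484 -0.017  0.018]
 [ 0.487 -0.017  0.016]
 [ 0.479 -0.003  0.02 ]
 [ 0.482 -0.004  0.018]
 [ 0.488 -0.002  0.019]
 [ 0.479  0.005  0.019]
 [ 0.488  0.006  0.02 ]
 [ 0.475  0.023  0.021]
 [ 0.489  0.018  0.018]
 [ 0.475  0.028  0.017]
 [ 0.493  0.018  0.017]
 [ 0.479  0.034  0.02 ]
 [ 0.489  0.029  0.018]
 [ 0.476  0.04   0.018]
 [ 0.496  0.028  0.019]
 [ 0.489  0.036  0.02 ]
 [ 0.497  0.033  0.019]
 [ 0.503  0.034  0.02 ]
 [ 0.488  0.043  0.017]
 [ 0.5    0.043  0.02 ]
 [ 0.505  0.043  0.02 ]
 [ 0.517  0.036  0.019]
 [ 0.504  0.047  0.019]
 [ 0.515  0.042  0.018]
 [ 0.524  0.04   0.019]
 [ 0.515  0.046  0.017]
 [ 0.527  0.043  0.019]
 [ 0.519  0.049  0.019]
 [ 0.537  0.041  0.021]
 [ 0.525  0.047  0.017]
 [ 0.565  0.02   0.019]
 [ 0.548  0.033  0.019]
 [ 0.536  0.047  0.02 ]
 [ 0.571  0.015  0.017]
 [ 0.552  0.037  0.02 ]
 [ 0.534  0.052  0.019]
 [ 0.547  0.046  0.02 ]
 [ 0.574  0.022  0.016]
 [ 0.634 -0.025  0.017]
 [ 0.555  0.047  0.019]
 [ 0.566  0.039  0.016]
 [ 0.566  0.044  0.016]
 [ 0.56   0.059  0.02 ]
 [ 0.63   0.005  0.019]
 [ 0.628  0.01   0.018]
 [ 0.626  0.023  0.019]] 247
```

View pics/s2c.png

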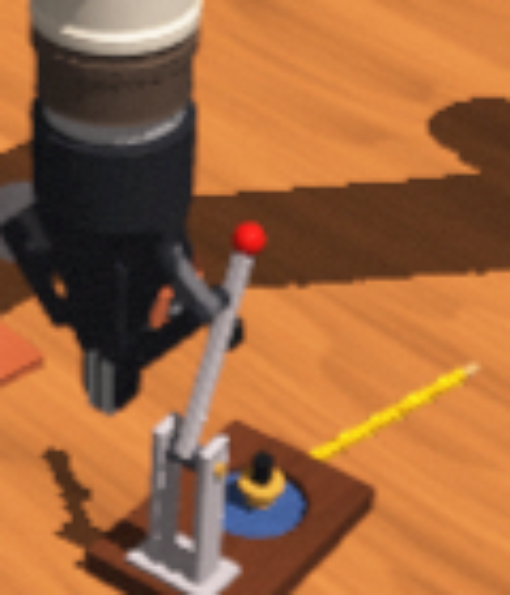

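Lever at about 1.25 rad (ball (248,240)); the grip slid past it. I'll go over it and push it back with the closed fingers.

Call:
{"name": "send_rows", "arguments": {
  "steps": "-1 0 0 0.035 0 0 0;-1 0 0 0.035 0 0 0;-1 0 0 0.03 0 0 0;-1 -0.03 -0.005 0 0 0 0;-1 -0.035 -0.006 0 0 0 0"
}}

```text
clock: 5.25
eef_pos: [0.6179, 0.0144, 0.3043]
tool_rot: [0.996, 0.086, 0.005, 0.0]
ft_force: [-1.6, -0.2, 0.2]
grip_width: 0.0001
grasp_force: 0.0
```

Call:
{"name": "send_rows", "arguments": {
  "steps": "-1 -0.037 -0.006 0 0 0 0;-1 -0.037 -0.006 0 0 0 0;-1 -0.035 -0.006 0 0 0 0;-1 0 0 -0.03 0 0 0;-1 0 0 0 0 0 0"
}}

```text
clock: 5.67
eef_pos: [0.5001, -0.0041, 0.2692]
tool_rot: [0.996, 0.085, -0.003, -0.0]
ft_force: [-1.3, 0.2, -1.8]
grip_width: -0.0
grasp_force: 0.0
```

Call:
{"name": "send_rows", "arguments": {
  "steps": "-1 0 0 -0.03 0 0 0;-1 0 0 -0.032 0 0 0;-1 0 0 0 0 0 0;-1 0.015 0.0026 0 0 0 0;-1 0.015 0.0026 0 0 0 0"
}}

```text
clock: 6.08
eef_pos: [0.5354, 0.0015, 0.211]
tool_rot: [0.996, 0.085, -0.0, -0.0]
ft_force: [0.5, 0.1, 0.7]
grip_width: 0.0001
grasp_force: 0.0
```

Call:
{"name": "send_rows", "arguments": {
  "steps": "-1 0.013 0.0023 0 0 0 0;-1 0.013 0.0023 0 0 0 0;-1 0.013 0.0023 0 0 0 0;-1 0.013 0.0023 0 0 0 0;-1 0.013 0.0023 0 0 0 0"
}}

```text
clock: 6.5
eef_pos: [0.6013, 0.0131, 0.2117]
tool_rot: [0.996, 0.085, 0.001, 0.0]
ft_force: [-1.0, -1.1, -0.4]
grip_width: -0.0
grasp_force: 0.5
```

Call:
{"name": "send_rows", "arguments": {
  "steps": "-1 0.01 0.0017 0 0 0 0;-1 0.01 0.0017 0 0 0 0;-1 0.01 0.0017 0 0 0 0;-1 0.01 0.0017 0 0 0 0;-1 0 0 0 0 0 0"
}}

```text
clock: 6.92
eef_pos: [0.642, 0.0202, 0.2107]
tool_rot: [0.996, 0.086, 0.001, -0.0]
ft_force: [-0.4, -0.4, -0.0]
grip_width: -0.0001
grasp_force: 0.0
```

```bash
python3 - <<'E'
from h import *
st();c=save('scene','s3');f=c['frame'].astype(int);P=cloud(c)
m=(f[...,0]>110)&(f[...,1]<60)&(f[...,2]<60)&(P[...,2]>.1)&(P[...,2]<.3)&(P[...,0]>.5)&(P[...,1]>-.05);print(np.median(P[m],0).round(3),m.sum())
E
```

```text
t 6.92 p [0.642  0.0202 0.2107] rv [-3.13e+00 -2.69e-01 -3.00e-03] xang 9.81 F [-0.4 -0.4 -0. ] w -0.0001 gf 0.0 q [0.03 0.54 0.39 1.42 0.   3.  ]
[0.607 0.636 0.122] 730
```

Call:
{"name": "send_rows", "arguments": {
  "steps": "-1 0.008 0.0014 0 0 0 0;-1 0.008 0.0014 0 0 0 0;-1 0.006 0.001 0 0 0 0;-1 0 0 0 0 0 0;-1 0 0 0 0 0 0"
}}

```text
clock: 7.38
eef_pos: [0.6622, 0.0235, 0.2099]
tool_rot: [0.996, 0.085, 0.0, 0.0]
ft_force: [0.0, 0.4, 0.0]
grip_width: -0.0
grasp_force: 0.0
```

Call:
{"name": "send_rows", "arguments": {
  "steps": "-1 -0.02 -0.0034 0 0 0 0;-1 -0.035 -0.006 0.02 0 0 0;-1 -0.04 -0.0068 0.01 0 0 0;-1 -0.04 -0.0068 0 0 0 0;1 -0.035 -0.006 0 0 0 0"
}}

```text
clock: 7.8
eef_pos: [0.4899, -0.0057, 0.2406]
tool_rot: [0.996, 0.085, 0.001, 0.0]
ft_force: [-1.1, -1.4, 0.6]
grip_width: 0.0107
grasp_force: 0.0
```

Call:
{"name": "send_rows", "arguments": {
  "steps": "1 -0.02 -0.005 0.02 0 0 0;1 0 0 0 0 0 0;1 0 0 0 0 0 0;1 0 0 0 0 0 0;1 0 0 0 0 0 0"
}}

```text
clock: 8.22
eef_pos: [0.4729, -0.0103, 0.2593]
tool_rot: [0.996, 0.085, 0.0, -0.0]
ft_force: [-0.0, 0.1, 0.2]
grip_width: 0.0724
grasp_force: 0.0
```

```bash
python3 - <<'E'
from h import *
st();c=save('scene','s3');f=c['frame'].astype(int);P=cloud(c)
m=(f[...,0]>110)&(f[...,1]<60)&(f[...,2]<60)&(P[...,2]>.1)&(P[...,2]<.3)&(P[...,0]>.5)&(P[...,1]>-.05)&(P[...,1]<.1);print(np.median(P[m],0).round(3),m.sum())
c=wsave('w2')
E
```

```text
t 8.22 p [ 0.4729 -0.0103  0.2593] rv [-3.13e+00 -2.68e-01 -1.00e-03] xang 9.8 F [-0.   0.1  0.2] w 0.0724 gf 0.0 q [-0.02  0.18 -0.    1.39  0.    2.95]
[0.688 0.029 0.221] 46
```

View pics/w2.png

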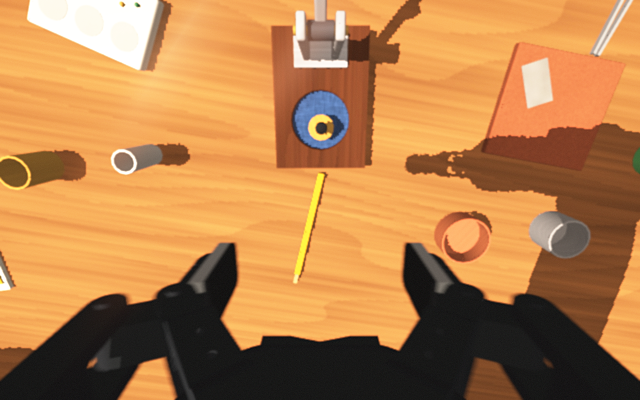

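Lever is back at about 2.2 rad; cap (321,127) stands in the well (320,120), clear from above.

```bash
cat >> h.py <<'E'
def well(P,f):
    v,u=np.indices(f.shape[:2]);m=(f[...,2].astype(int)>f[...,0].astype(int)+30)&(abs(P[...,0]-.528)<.06)&(abs(P[...,1])<.06)&(P[...,2]<.03)
    (x,y),r=cv2.minEnclosingCircle((P[m][:,:2]*1000).astype(np.float32));return round(x,1),round(y,1),round(r,1),P[m][:,2].mean().round(4)
E
python3 - <<'E'
from h import *
c=dict(np.load('pics/w2.npz'));P=cloud(c);z=P[...,2]
print(well(P,c['frame']))
n=(abs(P[...,0]-.525)<.04)&(abs(P[...,1]+.002)<.035)
m=n&(z>.040)&(z<.06);print('grip',rect(P,m),P[m].mean(0).round(4))
m=n&(z>.026)&(z<.034);(x,y),r=cv2.minEnclosingCircle((P[m][:,:2]*1000).astype(np.float32));print('flange',x,y,r,m.sum(),z[m].mean())
v,u=np.indices(z.shape);m=(z>.014)&(z<.025)&(u>262)&(u<378)&(v<175);print('block',rect(P,m))
E
```

```text
(528.1, -1.8, 34.0, np.float64(0.0116))
grip (array([520.8,  -2.7]), array([13. , 12.3]), 10.21, 125) [ 0.5208 -0.0026  0.048 ]
flange 520.7044067382812 -2.7232768535614014 14.797159194946289 384 0.030127961987208213
block (array([550.6,   3.1]), array([159.9, 110.1]), 9.9, 9516)
```

Call:
{"name": "send_rows", "arguments": {
  "steps": "0 0.024 0.004 -0.02 0 0 0;0 0.0238 0.0036 -0.02 0 0 0;0 0 0 -0.035 0 0 0;0 0 0 -0.037 0 0 0;0 0 0 -0.037 0 0 0"
}}

```text
clock: 8.73
eef_pos: [0.5208, -0.0025, 0.1082]
tool_rot: [0.996, 0.086, 0.0, -0.0]
ft_force: [0.2, -0.2, 0.1]
grip_width: 0.0427
grasp_force: 0.0
```

Call:
{"name": "send_rows", "arguments": {
  "steps": "0 0 0 -0.037 0 0 0;0 0 0 -0.025 0 0 0;0 0 0 -0.015 0 0 0;0 0 0 0 0 0 0;0 0 0 0 0 0 0"
}}

```text
clock: 9.15
eef_pos: [0.5192, -0.0027, 0.032]
tool_rot: [0.996, 0.085, -0.002, -0.0]
ft_force: [0.1, 0.1, -0.2]
grip_width: 0.043
grasp_force: 0.0
```

Call:
{"name": "send_rows", "arguments": {
  "steps": "-1 0 0 0 0 0 0;-1 0 0 0 0 0 0;-1 0 0 0 0 0 0;-1 0 0 0 0 0 0;-1 0 0 0 0 0 0"
}}

```text
clock: 9.57
eef_pos: [0.5216, -0.0029, 0.0352]
tool_rot: [0.996, 0.085, 0.002, 0.0]
ft_force: [-0.8, -0.2, 6.4]
grip_width: 0.0111
grasp_force: 58.8
```

Call:
{"name": "send_rows", "arguments": {
  "steps": "-1 0 0 0 0 0 0;-1 0 0 0 0 0 0;-1 0 0 0 0 0 0;-1 0 0 0.01 0 0 0;-1 0 0 0.01 0 0 0"
}}

```text
clock: 9.98
eef_pos: [0.5189, -0.0028, 0.0537]
tool_rot: [0.996, 0.085, -0.001, -0.0]
ft_force: [0.5, -0.1, -0.7]
grip_width: 0.0111
grasp_force: 58.5
```

```bash
python3 - <<'E'
from h import *
st()
E
```

```text
t 9.98 p [ 0.5189 -0.0028  0.0537] rv [-3.13e+00 -2.68e-01  3.00e-03] xang 9.78 F [ 0.5 -0.1 -0.7] w 0.0111 gf 58.5 q [-0.01  0.43 -0.23  0.92  0.    2.97]
```

Call:
{"name": "send_rows", "arguments": {
  "steps": "-1 0 0 0.025 0 0 0;-1 0 0 0.025 0 0 0;-1 0.0049 -0.0359 0 0 0 0;-1 0.0049 -0.0359 0 0 0 0;-1 0.0049 -0.0359 0 0 0 0"
}}

```text
clock: 10.4
eef_pos: [0.5352, -0.1111, 0.1053]
tool_rot: [0.996, 0.086, 0.001, 0.0]
ft_force: [0.5, 0.3, -0.7]
grip_width: 0.011
grasp_force: 58.7
```

Call:
{"name": "send_rows", "arguments": {
  "steps": "-1 0.0049 -0.0359 0 0 0 0;-1 0.0049 -0.0359 0 0 0 0;-1 0.0049 -0.0359 0 0 0 0;-1 0.0049 -0.0359 0 0 0 0;-1 0.0049 -0.0359 0 0 0 0"
}}

```text
clock: 10.82
eef_pos: [0.5588, -0.2917, 0.1043]
tool_rot: [0.996, 0.085, 0.0, -0.0]
ft_force: [1.3, 1.0, -0.3]
grip_width: 0.0111
grasp_force: 58.7
```

Call:
{"name": "send_rows", "arguments": {
  "steps": "-1 0 0 0 0 0 0;-1 0 0 -0.03 0 0 0;-1 0 0 -0.02 0 0 0;-1 0 0 -0.012 0 0 0;-1 0 0 0 0 0 0"
}}

```text
clock: 11.23
eef_pos: [0.5563, -0.2886, 0.0383]
tool_rot: [0.996, 0.085, -0.003, -0.002]
ft_force: [-0.3, 0.4, -1.0]
grip_width: 0.011
grasp_force: 58.7
```

Call:
{"name": "send_rows", "arguments": {
  "steps": "-1 0 0 -0.004 0 0 0;-1 0 0 -0.003 0 0 0;-1 0 0 0 0 0 0;-1 0 0 0 0 0 0;-1 0 0 0 0 0 0"
}}

```text
clock: 11.65
eef_pos: [0.5597, -0.2902, 0.0355]
tool_rot: [0.996, 0.085, 0.001, 0.0]
ft_force: [0.6, 0.1, -1.2]
grip_width: 0.0109
grasp_force: 58.9
```

```bash
python3 - <<'E'
from h import *
st()
E
```

```text
t 11.65 p [ 0.5597 -0.2902  0.0355] rv [3.129e+00 2.680e-01 2.000e-03] xang 9.8 F [ 0.6  0.1 -1.2] w 0.0109 gf 58.9 q [-0.48  0.63  0.08  1.02 -0.    2.49]
```

Call:
{"name": "send_rows", "arguments": {
  "steps": "-1 0 0 -0.001 0 0 0;-1 0 0 0 0 0 0;-1 0 0 0 0 0 0;-1 0 0 0 0 0 0;-1 0 0 0 0 0 0"
}}

```text
clock: 12.07
eef_pos: [0.5599, -0.2903, 0.0352]
tool_rot: [0.996, 0.085, 0.001, 0.001]
ft_force: [-1.0, 1.4, 5.8]
grip_width: 0.0107
grasp_force: 59.3
```

Call:
{"name": "send_rows", "arguments": {
  "steps": "0 0 0 0 0 0 0;0 0 0 0 0 0 0;0 0 0 0 0 0 0;0 0 0 0 0 0 0;0 0 0 0 0 0 0"
}}

```text
clock: 12.48
eef_pos: [0.559, -0.29, 0.0333]
tool_rot: [0.996, 0.085, -0.0, -0.0]
ft_force: [0.4, 0.8, -0.6]
grip_width: 0.0427
grasp_force: 0.0
```

Call:
{"name": "send_rows", "arguments": {
  "steps": "0 0 0 0.01 0 0 0;0 0 0 0.03 0 0 0;1 0 0 0.04 0 0 0;1 0 0 0.04 0 0 0;1 -0.03 0.015 0.04 0 0 0"
}}

```text
clock: 12.9
eef_pos: [0.5388, -0.2798, 0.1887]
tool_rot: [0.996, 0.085, 0.003, 0.002]
ft_force: [0.5, 0.1, 1.7]
grip_width: 0.0768
grasp_force: 0.0
```

Call:
{"name": "send_rows", "arguments": {
  "steps": "1 -0.036 0.0145 0.01 0 0 0;1 -0.037 0.0145 0 0 0 0;1 -0.037 0.0145 0 0 0 0;1 -0.03 0.0145 0 0 0 0;1 0 0 0 0 0 0"
}}

```text
clock: 13.32
eef_pos: [0.3879, -0.2164, 0.1951]
tool_rot: [0.996, 0.085, -0.003, -0.002]
ft_force: [-0.7, -0.5, -0.3]
grip_width: 0.0854
grasp_force: 0.0
```

Call:
{"name": "send_rows", "arguments": {
  "steps": "1 0 0 0 0 0 0;1 0 0 0 0 0 0;1 0 0 0 0 0 0;1 0 0 0 0 0 0;1 0 0 0 0 0 0"
}}

```text
clock: 13.73
eef_pos: [0.3962, -0.2205, 0.1954]
tool_rot: [0.996, 0.085, 0.0, 0.0]
ft_force: [0.3, -0.3, -0.5]
grip_width: 0.0858
grasp_force: 0.0
```

```bash
python3 - <<'E'
from h import *
st();c=wsave('w3');P=cloud(c);z=P[...,2]
for n,g in dict(a=(.41,-.214),b=(.439,-.336),c=(.41,.337),d=(.449,.205)).items():
    try: print(n,circ(P,g,*CUP[n]))
    except Exception as e: print(n,e)
n=(abs(P[...,0]-.56)<.04)&(abs(P[...,1]+.29)<.04)
m=n&(z>.042)&(z<.06);print('cap grip',rect(P,m),z[m].mean())
print('well',well(P,c['frame']))
E
```

```text
t 13.73 p [ 0.3962 -0.2205  0.1954] rv [3.13  0.268 0.   ] xang 9.8 F [ 0.3 -0.3 -0.5] w 0.0858 gf 0.0 q [-0.51  0.17 -0.18  1.22 -0.    2.46]
a (array([ 0.4103, -0.2136]), 545, np.float64(0.0286))
b (array([ 0.4381, -0.3343]), 596, np.float64(0.0382))
c Initial guess is outside of provided bounds
d Initial guess is outside of provided bounds
cap grip (array([ 558.5, -290. ]), array([13.4, 13.7]), 43.86, 289) 0.047633169069956856
well (525.5, 0.1, 31.8, np.float64(0.0117))h.py:21: RuntimeWarning: Mean of empty slice.
  c=q[:,:2].mean(0)
  ret = um.true_divide(
```

View pics/w3.png

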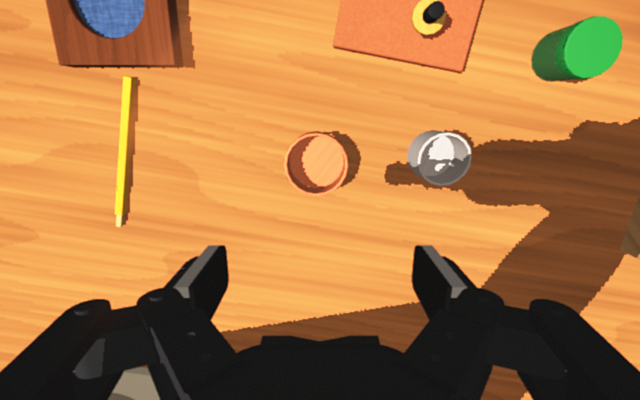

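Copper cup_a at pixel (317,162) → (0.410,−0.214); cap stands upright on the board (430,15). Grasp cup_a.

Call:
{"name": "send_rows", "arguments": {
  "steps": "1 0.0141 0.0069 -0.03 0 0 0;1 0 0 -0.037 0 0 0;1 0 0 -0.037 0 0 0;1 0 0 -0.037 0 0 0;1 0 0 -0.025 0 0 0"
}}

```text
clock: 14.2
eef_pos: [0.408, -0.2123, 0.0262]
tool_rot: [0.996, 0.085, -0.002, -0.001]
ft_force: [-0.5, -0.4, -0.7]
grip_width: 0.0853
grasp_force: 0.0
```

Call:
{"name": "send_rows", "arguments": {
  "steps": "1 0 0 -0.014 0 0 0;1 0 0 -0.007 0 0 0;1 0 0 0 0 0 0;1 0 0 0 0 0 0;1 0 0 0 0 0 0"
}}

```text
clock: 14.62
eef_pos: [0.4105, -0.2138, 0.0095]
tool_rot: [0.996, 0.085, 0.001, 0.001]
ft_force: [0.1, 0.7, -0.5]
grip_width: 0.0857
grasp_force: 0.0
```

Call:
{"name": "send_rows", "arguments": {
  "steps": "-1 0 0 0 0 0 0;-1 0 0 0 0 0 0;-1 0 0 0 0 0 0;-1 0 0 0 0 0 0;-1 0 0 0 0 0 0"
}}

```text
clock: 15.03
eef_pos: [0.4104, -0.2138, 0.0101]
tool_rot: [0.996, 0.085, 0.001, 0.001]
ft_force: [0.7, 0.0, 6.0]
grip_width: 0.0609
grasp_force: 65.0
```

```bash
python3 - <<'E'
from h import *
st()
E
```

```text
t 15.03 p [ 0.4104 -0.2138  0.0101] rv [3.128 0.267 0.004] xang 9.77 F [0.7 0.  6. ] w 0.0609 gf 65.0 q [-0.48  0.39 -0.43  0.75 -0.    2.49]
```

Call:
{"name": "send_rows", "arguments": {
  "steps": "-1 0 0 0.03 0 0 0;-1 0 0 0.03 0 0 0;-1 0 0 0.03 0 0 0;-1 0.0168 0.0304 0 0 0 0;-1 0.0168 0.0304 0 0 0 0"
}}

```text
clock: 15.45
eef_pos: [0.445, -0.1538, 0.1016]
tool_rot: [0.997, 0.083, 0.003, 0.001]
ft_force: [0.9, -0.4, -0.7]
grip_width: 0.0608
grasp_force: 66.1
```

Call:
{"name": "send_rows", "arguments": {
  "steps": "-1 0.0168 0.0304 0 0 0 0;-1 0.0168 0.0304 0 0 0 0;-1 0.0168 0.0304 0 0 0 0;-1 0.0168 0.0304 0 0 0 0;-1 0.0168 0.0304 0 0 0 0"
}}

```text
clock: 15.87
eef_pos: [0.5275, 0.0013, 0.0991]
tool_rot: [0.996, 0.085, 0.001, 0.0]
ft_force: [1.1, -0.5, -1.1]
grip_width: 0.0611
grasp_force: 66.1
```

Call:
{"name": "send_rows", "arguments": {
  "steps": "-1 0 0 0 0 0 0;-1 0 0 0 0 0 0;-1 0 0 0 0 0 0;-1 0 0 -0.02 0 0 0;-1 0 0 -0.02 0 0 0"
}}

```text
clock: 16.28
eef_pos: [0.5277, -0.0017, 0.0595]
tool_rot: [0.996, 0.084, 0.002, 0.0]
ft_force: [-1.4, 0.0, -1.7]
grip_width: 0.0609
grasp_force: 66.1
```

Call:
{"name": "send_rows", "arguments": {
  "steps": "-1 0 0 0 0 0 0;-1 0 0 0 0 0 0;-1 0 0 0 0 0 0;-1 0 0 0 0 0 0;-1 0 0 0 0 0 0"
}}

```text
clock: 16.7
eef_pos: [0.5278, -0.0007, 0.0597]
tool_rot: [0.996, 0.085, 0.001, 0.0]
ft_force: [1.0, -0.6, -1.2]
grip_width: 0.0613
grasp_force: 66.1
```

```bash
python3 - <<'E'
from h import *
st();wsave('w4')
E
```

```text
t 16.7 p [ 0.5278 -0.0007  0.0597] rv [3.13  0.267 0.004] xang 9.75 F [ 1.  -0.6 -1.2] w 0.0613 gf 66.1 q [-0.    0.43 -0.2   0.94 -0.    2.97]
```

View pics/w4.png

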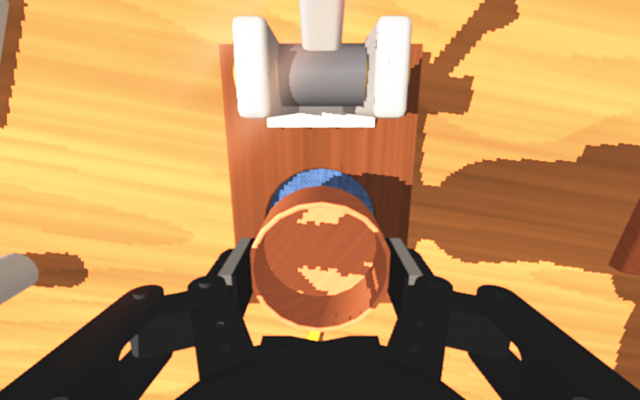

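The copper cup is held squarely (rim centre about (320,265)), and depth on its rim is available; fit it and the well in the same image.

```bash
cat >> h.py <<'E'
def blk(P):
    z=P[...,2];d=np.array([.9853,.1705]);e=np.array([-.1705,.9853]);q=P[...,:2]-np.array([.5283,-.0013]);a=q@d;b=q@e
    m=(abs(z-.0195)<.004)&(a>.036)&(a<.062)&(abs(b)<.07)   # strip beside cheeks
    return 'strip y edges',np.percentile(b[m],[.5,99.5]).round(4),'mid',np.percentile(b[m],[.5,99.5]).mean().round(4)
E
python3 - <<'E'
from h import *
c=dict(np.load('pics/w4.npz'));P=cloud(c)
for zt in(.076,.079,.082):print(zt,circ(P,(.5283,-.001),zt,.032,.004))
print(blk(P))
c=dict(np.load('pics/w2.npz'));P=cloud(c);print(blk(P))
f=c['frame'].astype(int)
# block ends along a
E
```

```text
0.076 (array([ 5.283e-01, -4.000e-04]), 4020, np.float64(0.077))
0.079 (array([ 5.28e-01, -5.00e-04]), 3354, np.float64(0.0782))
0.082 (array([ 5.277e-01, -5.000e-04]), 2327, np.float64(0.0795))
('strip y edges', array([-0.0541,  0.0549]), 'mid', np.float64(0.0004))
('strip y edges', array([-0.0539,  0.055 ]), 'mid', np.float64(0.0006))
```

Call:
{"name": "send_rows", "arguments": {
  "steps": "-1 0.0002 -0.0003 -0.012 0 0 0;-1 0 0 -0.012 0 0 0;-1 0 0 -0.008 0 0 0;-1 0 0 -0.003 0 0 0;-1 0 0 -0.002 0 0 0"
}}

```text
clock: 17.17
eef_pos: [0.5264, -0.0006, 0.0221]
tool_rot: [0.996, 0.085, -0.001, 0.0]
ft_force: [-8.0, 0.5, 20.3]
grip_width: 0.0607
grasp_force: 68.5
```

Call:
{"name": "send_rows", "arguments": {
  "steps": "-1 0 0 0 0 0 0;-1 0 0 0 0 0 0;-1 0 0 0 0 0 0;-1 0 0 0 0 0 0;-1 0 0 0 0 0 0"
}}

```text
clock: 17.58
eef_pos: [0.5274, -0.0006, 0.0221]
tool_rot: [0.996, 0.085, 0.0, 0.0]
ft_force: [-2.7, 0.4, 5.0]
grip_width: 0.0608
grasp_force: 66.9
```

```bash
python3 - <<'E'
from h import *
st();c=wsave('w5');P=cloud(c);print(circ(P,(.5283,-.001),.042,.032,.006))
E
```

```text
t 17.58 p [ 0.5274 -0.0006  0.0221] rv [3.13e+00 2.68e-01 1.00e-03] xang 9.79 F [-2.7  0.4  5. ] w 0.0608 gf 66.9 q [-0.    0.48 -0.24  0.85  0.    2.97]
(array([ 5.278e-01, -3.000e-04]), 4014, np.float64(0.0405))
```

Seated at the well's floor (z 0.0221, as calculated). Release and go to look at cup_b.

Call:
{"name": "send_rows", "arguments": {
  "steps": "1 0 0 0 0 0 0;1 0 0 0 0 0 0;1 0 0 0 0 0 0;1 0 0 0 0 0 0;1 0 0 0.01 0 0 0"
}}

```text
clock: 18.05
eef_pos: [0.5254, -0.0007, 0.0298]
tool_rot: [0.996, 0.085, -0.002, -0.0]
ft_force: [0.2, 0.2, -0.5]
grip_width: 0.0852
grasp_force: 0.0
```

Call:
{"name": "send_rows", "arguments": {
  "steps": "1 0 0 0.03 0 0 0;1 0 0 0.04 0 0 0;1 0 0 0.04 0 0 0;1 0 0 0.04 0 0 0;1 -0.0115 -0.037 0 0 0 0"
}}

```text
clock: 18.47
eef_pos: [0.5226, -0.0339, 0.1911]
tool_rot: [0.996, 0.089, 0.009, 0.0]
ft_force: [2.7, -1.3, 1.3]
grip_width: 0.0852
grasp_force: 0.0
```

Call:
{"name": "send_rows", "arguments": {
  "steps": "1 -0.0115 -0.037 0 0 0 0;1 -0.0115 -0.037 0 0 0 0;1 -0.0115 -0.037 0 0 0 0;1 -0.0115 -0.037 0 0 0 0;1 -0.0115 -0.037 0 0 0 0"
}}

```text
clock: 18.88
eef_pos: [0.4573, -0.2242, 0.1824]
tool_rot: [0.996, 0.085, 0.001, 0.0]
ft_force: [1.0, 0.3, -0.1]
grip_width: 0.0856
grasp_force: 0.0
```

Call:
{"name": "send_rows", "arguments": {
  "steps": "1 -0.0115 -0.037 0 0 0 0;1 -0.0115 -0.037 0 0 0 0;1 -0.0115 -0.037 0 0 0 0;1 0 0 0 0 0 0;1 0 0 0 0 0 0"
}}

```text
clock: 19.3
eef_pos: [0.4226, -0.3356, 0.1818]
tool_rot: [0.997, 0.083, 0.0, 0.0]
ft_force: [0.2, 0.8, 0.7]
grip_width: 0.0855
grasp_force: 0.0
```

Call:
{"name": "send_rows", "arguments": {
  "steps": "1 0 0 0 0 0 0;1 0 0 0 0 0 0;1 0 0 0 0 0 0;1 0 0 0 0 0 0;1 0 0 0 0 0 0"
}}

```text
clock: 19.72
eef_pos: [0.4241, -0.3326, 0.1816]
tool_rot: [0.996, 0.086, 0.0, 0.0]
ft_force: [0.1, 0.0, -0.7]
grip_width: 0.0857
grasp_force: 0.0
```

```bash
cat >> h.py <<'E'
def topck():
    c=camera('top');P=cloud(c)
    for n,g in dict(a=(.528,-.001,.042),b=(.438,-.334,.04),c=(.411,.338,.05),d=(.4486,.206,.06)).items():
        try: print(n,circ(P,g[:2],g[2],CUP[n][1],.01))
        except Exception: print(n,'lost')
E
python3 - <<'E'
from h import *
st();c=wsave('w6');P=cloud(c);print('b',circ(P,(.438,-.334),*CUP['b']))
topck()
E
```

```text
t 19.72 p [ 0.4241 -0.3326  0.1816] rv [3.13  0.271 0.   ] xang 9.9 F [ 0.1  0.  -0.7] w 0.0857 gf 0.0 q [-0.67  0.34  0.01  1.24  0.    2.3 ]
b (array([ 0.4385, -0.335 ]), 515, np.float64(0.0386))
a (array([ 0.5268, -0.0024]), 58, np.float64(0.0419))
b (array([ 0.4385, -0.3361]), 69, np.float64(0.0387))
c (array([0.4106, 0.336 ]), 62, np.float64(0.0473))
d (array([0.4487, 0.2044]), 30, np.float64(0.0587))
```

Call:
{"name": "send_rows", "arguments": {
  "steps": "1 0.0144 -0.0024 -0.025 0 0 0;1 0 0 -0.035 0 0 0;1 0 0 -0.035 0 0 0;1 0 0 -0.03 0 0 0;1 0 0 -0.02 0 0 0"
}}

```text
clock: 20.23
eef_pos: [0.4365, -0.3345, 0.0332]
tool_rot: [0.996, 0.086, -0.002, -0.001]
ft_force: [-0.6, 0.5, 0.4]
grip_width: 0.0854
grasp_force: 0.0
```

Call:
{"name": "send_rows", "arguments": {
  "steps": "1 0 0 -0.0086 0 0 0;1 0 0 0 0 0 0;1 0 0 0 0 0 0;1 0 0 0 0 0 0;1 0 0 0 0 0 0"
}}

```text
clock: 20.65
eef_pos: [0.4394, -0.3371, 0.0298]
tool_rot: [0.996, 0.085, 0.001, 0.001]
ft_force: [-0.4, -0.2, -0.2]
grip_width: 0.0852
grasp_force: 0.0
```

Call:
{"name": "send_rows", "arguments": {
  "steps": "-1 0 0 0 0 0 0;-1 0 0 0 0 0 0;-1 0 0 0 0 0 0;-1 0 0 0 0 0 0;-1 0 0 0 0 0 0"
}}

```text
clock: 21.07
eef_pos: [0.4386, -0.3366, 0.0294]
tool_rot: [0.996, 0.085, 0.001, 0.001]
ft_force: [-1.5, 0.6, 7.2]
grip_width: 0.0488
grasp_force: 61.0
```

Call:
{"name": "send_rows", "arguments": {
  "steps": "-1 0 0 0 0 0 0;-1 0 0 0 0 0 0;-1 0 0 0.02 0 0 0;-1 0 0 0.03 0 0 0;-1 0 0 0.03 0 0 0"
}}

```text
clock: 21.48
eef_pos: [0.4369, -0.3352, 0.1077]
tool_rot: [0.996, 0.085, -0.001, -0.001]
ft_force: [1.5, -0.2, -0.4]
grip_width: 0.0486
grasp_force: 62.5
```

```bash
python3 - <<'E'
from h import *
st()
E
```

```text
t 21.48 p [ 0.4369 -0.3352  0.1077] rv [-3.128 -0.268  0.004] xang 9.79 F [ 1.5 -0.2 -0.4] w 0.0486 gf 62.5 q [-0.65  0.42 -0.07  1.08 -0.    2.32]
```

Call:
{"name": "send_rows", "arguments": {
  "steps": "-1 0.01 0.0373 0 0 0 0;-1 0.01 0.0373 0 0 0 0;-1 0.01 0.0373 0 0 0 0;-1 0.01 0.0373 0 0 0 0;-1 0.01 0.0373 0 0 0 0"
}}

```text
clock: 21.9
eef_pos: [0.488, -0.148, 0.1081]
tool_rot: [0.996, 0.085, 0.0, 0.0]
ft_force: [-0.5, 0.2, -1.4]
grip_width: 0.0485
grasp_force: 62.5
```

Call:
{"name": "send_rows", "arguments": {
  "steps": "-1 0.01 0.0373 0 0 0 0;-1 0.01 0.0373 0 0 0 0;-1 0.01 0.0373 0 0 0 0;-1 0.01 0.0373 0 0 0 0;-1 0 0 0 0 0 0"
}}

```text
clock: 22.32
eef_pos: [0.5297, 0.0061, 0.1081]
tool_rot: [0.996, 0.089, 0.001, -0.002]
ft_force: [0.1, -2.0, -1.4]
grip_width: 0.0486
grasp_force: 62.6
```

Call:
{"name": "send_rows", "arguments": {
  "steps": "-1 0 0 0 0 0 0;-1 0 0 0 0 0 0;-1 0 0 0 0 0 0;-1 0 0 0 0 0 0;-1 0 0 0 0 0 0"
}}

```text
clock: 22.73
eef_pos: [0.5277, -0.0017, 0.1078]
tool_rot: [0.996, 0.084, -0.0, 0.0]
ft_force: [0.3, 0.1, -0.3]
grip_width: 0.0488
grasp_force: 62.6
```

```bash
python3 - <<'E'
from h import *
st();c=wsave('w7');P=cloud(c)
h=get_obs()['eef_pos'][2]-.029+.04
print('held b',circ(P,(.528,-.001),h-.001,.026,.005)); print('a',circ(P,(.528,-.001),.0415,.032,.005))
E
```

```text
t 22.73 p [ 0.5277 -0.0017  0.1078] rv [ 3.13   0.264 -0.   ] xang 9.65 F [ 0.3  0.1 -0.3] w 0.0488 gf 62.6 q [-0.    0.38 -0.13  1.06 -0.    2.97]
held b (array([ 0.5284, -0.0013]), 2581, np.float64(0.1168))
a (array([ 5.27e-01, -4.00e-04]), 606, np.float64(0.0406))
```

View pics/w7.png

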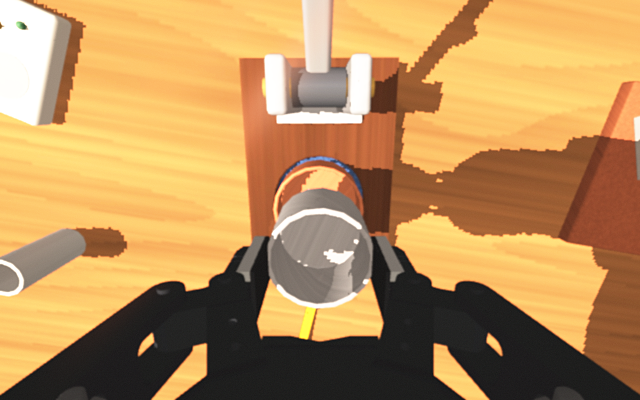

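Steel cup held at (320,255) over the copper cup seated in the well; within ~1 mm. Lower it in.

Call:
{"name": "send_rows", "arguments": {
  "steps": "-1 -0.001 0.0008 -0.015 0 0 0;-1 0 0 -0.015 0 0 0;-1 0 0 -0.012 0 0 0;-1 0 0 -0.01 0 0 0;-1 0 0 -0.006 0 0 0"
}}

```text
clock: 23.2
eef_pos: [0.5262, -0.0002, 0.0486]
tool_rot: [0.996, 0.085, -0.001, -0.0]
ft_force: [0.0, 0.2, -1.4]
grip_width: 0.0487
grasp_force: 62.6
```

Call:
{"name": "send_rows", "arguments": {
  "steps": "-1 0 0 -0.003 0 0 0;-1 0 0 -0.002 0 0 0;-1 0 0 0 0 0 0;-1 0 0 0 0 0 0;-1 0 0 0 0 0 0"
}}

```text
clock: 23.62
eef_pos: [0.5277, 0.0004, 0.0454]
tool_rot: [0.996, 0.085, 0.001, 0.0]
ft_force: [0.4, -0.2, 1.3]
grip_width: 0.0487
grasp_force: 62.7
```

Call:
{"name": "send_rows", "arguments": {
  "steps": "1 0 0 0 0 0 0;1 0 0 0 0 0 0;1 0 0 0 0 0 0;1 0 0 0.02 0 0 0;1 0 0 0.03 0 0 0"
}}

```text
clock: 24.03
eef_pos: [0.5241, 0.0005, 0.0923]
tool_rot: [0.996, 0.085, -0.004, -0.0]
ft_force: [0.5, 0.9, -0.3]
grip_width: 0.0853
grasp_force: 0.0
```

Call:
{"name": "send_rows", "arguments": {
  "steps": "1 0 0 0.04 0 0 0;1 0 0 0.04 0 0 0;1 0 0 0.02 0 0 0;1 -0.0144 0.0372 0 0 0 0;1 -0.0144 0.0372 0 0 0 0"
}}

```text
clock: 24.45
eef_pos: [0.5001, 0.0744, 0.1971]
tool_rot: [0.997, 0.083, 0.003, -0.0]
ft_force: [1.5, 1.3, -0.1]
grip_width: 0.0851
grasp_force: 0.0
```

Call:
{"name": "send_rows", "arguments": {
  "steps": "1 -0.0144 0.0372 0 0 0 0;1 -0.0144 0.0372 0 0 0 0;1 -0.0144 0.0372 0 0 0 0;1 -0.0144 0.0372 0 0 0 0;1 -0.0144 0.0372 0 0 0 0"
}}

```text
clock: 24.87
eef_pos: [0.4496, 0.1671, 0.195]
tool_rot: [0.987, 0.153, -0.006, -0.039]
ft_force: [-0.2, 0.5, -0.4]
grip_width: 0.0857
grasp_force: 0.0
```

Call:
{"name": "send_rows", "arguments": {
  "steps": "1 -0.0144 0.0372 0 0 0 0;1 -0.0144 0.0372 0 0 0 0;1 0 0 0 0 0 0;1 0 0 0 0 0 0;1 0 0 0 0 0 0"
}}

```text
clock: 25.28
eef_pos: [0.4359, 0.2004, 0.1949]
tool_rot: [0.982, 0.179, -0.011, -0.055]
ft_force: [0.2, -0.2, 0.7]
grip_width: 0.0857
grasp_force: 0.0
```

```bash
python3 - <<'E'
from h import *
st();c=wsave('w8');P=cloud(c);print('c',circ(P,(.411,.338),*CUP['c']));print('d',circ(P,(.4486,.206),*CUP['d']))
c=camera('top');P=cloud(c);print('a',circ(P,(.528,-.001),.042,.032,.006),'b',circ(P,(.528,-.001),.056,.026,.006))
E
```

```text
t 25.28 p [0.4359 0.2004 0.1949] rv [-2.983 -0.545  0.033] xang 20.71 F [ 0.2 -0.2  0.7] w 0.0857 gf 0.0 q [ 0.36  0.22 -0.12  1.23  0.11  3.14]
c (array([0.411 , 0.3385]), 454, np.float64(0.048))
d (array([0.4485, 0.2071]), 278, np.float64(0.0584))
a (array([ 0.527 , -0.0024]), 53, np.float64(0.043)) b (array([ 0.528 , -0.0015]), 41, np.float64(0.0562))
```

The last joint hit its limit; a turn about z is needed for the left side. Work out the correcting turn.

```bash
cat >> h.py <<'E'
def turn(deg):
    a=np.radians(deg)/2;o=get_obs();T=R.from_quat([np.cos(a),np.sin(a),0,0]);return (T*R.from_quat(o['tool_rot']).inv()).as_rotvec().round(4)
E
python3 -c "
from h import *
print(turn(50))"
```

```text
[-0.0914 -0.0665  0.5116]
```

Call:
{"name": "send_rows", "arguments": {
  "steps": "1 0 0 0 -0.0183 -0.0133 0.1023;1 0 0 0 -0.0183 -0.0133 0.1023;1 0 0 0 -0.0183 -0.0133 0.1023;1 0 0 0 -0.0183 -0.0133 0.1023;1 0 0 0 -0.0183 -0.0133 0.1023"
}}

```text
clock: 25.8
eef_pos: [0.4363, 0.2001, 0.1949]
tool_rot: [0.905, 0.425, -0.0, 0.001]
ft_force: [-0.6, 0.1, -0.7]
grip_width: 0.0854
grasp_force: 0.0
```

Call:
{"name": "send_rows", "arguments": {
  "steps": "1 -0.0085 0.032 0 0 0 0;1 -0.0085 0.032 0 0 0 0;1 -0.0085 0.032 0 0 0 0;1 -0.0085 0.032 0 0 0 0;1 0 0 0 0 0 0"
}}

```text
clock: 26.22
eef_pos: [0.4011, 0.3332, 0.1948]
tool_rot: [0.905, 0.425, 0.001, -0.001]
ft_force: [0.3, 0.2, -0.9]
grip_width: 0.0853
grasp_force: 0.0
```

Call:
{"name": "send_rows", "arguments": {
  "steps": "1 0 0 0 0 0 0;1 0 0 0 0 0 0;1 0 0 0 0 0 0;1 0 0 0 0 0 0;1 0 0 0 0 0 0"
}}

```text
clock: 26.63
eef_pos: [0.4023, 0.3278, 0.1951]
tool_rot: [0.906, 0.422, -0.0, -0.0]
ft_force: [-0.0, 0.5, -0.2]
grip_width: 0.0854
grasp_force: 0.0
```

```bash
python3 - <<'E'
from h import *
st();print(turn(50));c=wsave('w9');P=cloud(c);print('c',circ(P,(.411,.338),*CUP['c']))
E
```

```text
t 26.63 p [0.4023 0.3278 0.1951] rv [-2.848 -1.326  0.   ] xang 49.95 F [-0.   0.5 -0.2] w 0.0854 gf 0.0 q [ 0.68  0.3  -0.02  1.26  0.    2.95]
[-0.     -0.0003  0.0008]
c (array([0.4107, 0.3395]), 376, np.float64(0.0486))
```

Call:
{"name": "send_rows", "arguments": {
  "steps": "0.4 0.0084 0.0115 -0.025 0 0 0;0.4 0 0 -0.035 0 0 0;0.4 0 0 -0.035 0 0 0;0.4 0 0 -0.03 0 0 0;0.4 0 0 -0.02 0 0 0"
}}

```text
clock: 27.1
eef_pos: [0.409, 0.3386, 0.0469]
tool_rot: [0.906, 0.423, -0.002, 0.0]
ft_force: [-0.6, -0.2, -0.1]
grip_width: 0.0599
grasp_force: 0.0
```

Call:
{"name": "send_rows", "arguments": {
  "steps": "0.4 0 0 -0.012 0 0 0;0.4 0 0 0 0 0 0;0.4 0 0 0 0 0 0;0.4 0 0 0 0 0 0;0.4 0 0 0 0 0 0"
}}

```text
clock: 27.52
eef_pos: [0.4113, 0.341, 0.0395]
tool_rot: [0.906, 0.423, 0.001, -0.001]
ft_force: [0.0, 0.7, 0.2]
grip_width: 0.06
grasp_force: 0.0
```

Call:
{"name": "send_rows", "arguments": {
  "steps": "-1 0 0 0 0 0 0;-1 0 0 0 0 0 0;-1 0 0 0 0 0 0;-1 0 0 0 0 0 0;-1 0 0 0 0 0 0"
}}

```text
clock: 27.93
eef_pos: [0.4111, 0.341, 0.0396]
tool_rot: [0.906, 0.423, 0.001, -0.0]
ft_force: [-0.8, 0.0, 4.9]
grip_width: 0.0369
grasp_force: 59.7
```

Call:
{"name": "send_rows", "arguments": {
  "steps": "-1 0 0 0 0 0 0;-1 0 0 0 0 0 0;-1 0 0 0.02 0 0 0;-1 0 0 0.03 0 0 0;-1 0 0 0.035 0 0 0"
}}

```text
clock: 28.35
eef_pos: [0.4087, 0.3392, 0.1224]
tool_rot: [0.906, 0.423, -0.002, 0.0]
ft_force: [-0.2, -0.1, -0.8]
grip_width: 0.0368
grasp_force: 60.6
```

```bash
python3 - <<'E'
from h import *
st()
E
```

```text
t 28.35 p [0.4087 0.3392 0.1224] rv [ 2.846  1.329 -0.007] xang 50.07 F [-0.2 -0.1 -0.8] w 0.0368 gf 60.6 q [ 0.69  0.38 -0.1   1.1   0.    2.96]
```

Call:
{"name": "send_rows", "arguments": {
  "steps": "-1 0.013 -0.0378 0 0 0 -0.07;-1 0.013 -0.0378 0 0 0 -0.07;-1 0.013 -0.0378 0 0 0 -0.07;-1 0.013 -0.0378 0 0 0 -0.07;-1 0.013 -0.0378 0 0 0 -0.07"
}}

```text
clock: 28.77
eef_pos: [0.4756, 0.1498, 0.1236]
tool_rot: [0.966, 0.258, 0.001, -0.0]
ft_force: [0.5, 0.1, -0.5]
grip_width: 0.0366
grasp_force: 60.6
```

Call:
{"name": "send_rows", "arguments": {
  "steps": "-1 0.013 -0.0378 0 0 0 -0.07;-1 0.013 -0.0378 0 0 0 -0.07;-1 0.013 -0.0378 0 0 0 -0.07;-1 0.013 -0.0378 0 0 0 -0.07;-1 0 0 0 0 0 0"
}}

```text
clock: 29.18
eef_pos: [0.5296, -0.0064, 0.1236]
tool_rot: [0.993, 0.116, 0.001, 0.002]
ft_force: [1.4, 1.1, -1.1]
grip_width: 0.0369
grasp_force: 60.6
```

Call:
{"name": "send_rows", "arguments": {
  "steps": "-1 0 0 0 0 0 0;-1 0 0 0 0 0 0;-1 0 0 0 0 0 0;-1 0 0 0 0 0 0;-1 0 0 0 0 0 0"
}}

```text
clock: 29.6
eef_pos: [0.5269, 0.0015, 0.123]
tool_rot: [0.992, 0.123, -0.0, -0.0]
ft_force: [-0.6, 0.2, -0.3]
grip_width: 0.0367
grasp_force: 60.7
```

```bash
python3 - <<'E'
from h import *
st();print(turn(14));c=wsave('w10');P=cloud(c)
h=get_obs()['eef_pos'][2]-.039+.05
print('held c',circ(P,(.528,-.001),h-.001,.020,.005)); print('b',circ(P,(.528,-.001),.0555,.026,.004)); print('a',circ(P,(.528,-.001),.0415,.032,.005))
E
```

```text
t 29.6 p [0.5269 0.0015 0.123 ] rv [-3.117e+00 -3.860e-01  1.000e-03] xang 14.12 F [-0.6  0.2 -0.3] w 0.0367 gf 60.7 q [ 0.    0.37 -0.11  1.09  0.    2.9 ]
[-0.0005 -0.0004 -0.002 ]
held c (array([0.526 , 0.0016]), 1932, np.float64(0.1321))
b (array([0.5276, 0.0008]), 519, np.float64(0.0548))
a (array([ 5.263e-01, -4.000e-04]), 795, np.float64(0.0408))
```

View pics/w10.png

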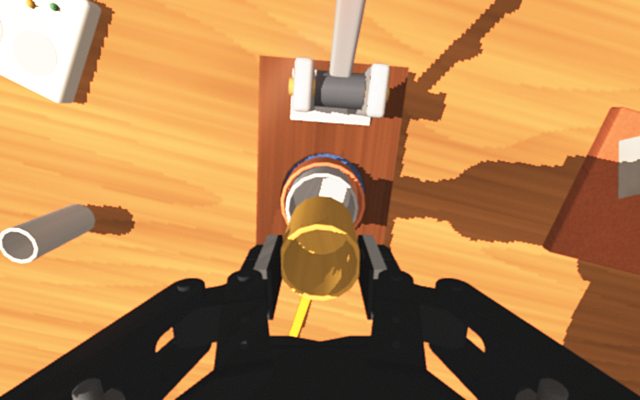

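Brass cup held upright (320,262) above the a+b nest at (322,195); shift ~1.5 mm and lower.

Call:
{"name": "send_rows", "arguments": {
  "steps": "-1 0.0014 -0.0011 -0.015 0 0 0;-1 0 0 -0.015 0 0 0;-1 0 0 -0.012 0 0 0;-1 0 0 -0.01 0 0 0;-1 0 0 -0.006 0 0 0"
}}

```text
clock: 30.07
eef_pos: [0.5278, -0.0004, 0.0637]
tool_rot: [0.993, 0.122, -0.001, -0.0]
ft_force: [0.4, -0.0, -0.6]
grip_width: 0.037
grasp_force: 60.7
```

Call:
{"name": "send_rows", "arguments": {
  "steps": "-1 0 0 -0.003 0 0 0;-1 0 0 -0.003 0 0 0;-1 0 0 0 0 0 0;-1 0 0 0 0 0 0;-1 0 0 0 0 0 0"
}}

```text
clock: 30.48
eef_pos: [0.5293, -0.0009, 0.0596]
tool_rot: [0.993, 0.122, 0.001, -0.0]
ft_force: [-0.3, 0.5, 2.3]
grip_width: 0.037
grasp_force: 60.9
```

Call:
{"name": "send_rows", "arguments": {
  "steps": "0.4 0 0 0 0 0 0;0.4 0 0 0 0 0 0;0.4 0 0 0 0 0 0;0.4 0 0 0.02 0 0 0;0.4 0 0 0.03 0 0 0"
}}

```text
clock: 30.9
eef_pos: [0.5256, -0.001, 0.1063]
tool_rot: [0.993, 0.122, -0.004, -0.001]
ft_force: [0.3, -1.2, -0.6]
grip_width: 0.06
grasp_force: 0.0
```

Call:
{"name": "send_rows", "arguments": {
  "steps": "0.4 0 0 0.035 0 0 0;0.4 0 0 0.035 0 0 0;0.4 0 0 0.015 0 0 0.04;0.4 -0.0152 0.0335 0 0 0 0.06;0.4 -0.0152 0.0335 0 0 0 0.06"
}}

```text
clock: 31.32
eef_pos: [0.4997, 0.0655, 0.1957]
tool_rot: [0.98, 0.2, 0.002, -0.0]
ft_force: [0.7, 0.8, -0.1]
grip_width: 0.0599
grasp_force: 0.0
```

Call:
{"name": "send_rows", "arguments": {
  "steps": "0.4 -0.0152 0.0335 0 0 0 0.06;0.4 -0.0152 0.0335 0 0 0 0.06;0.4 -0.0152 0.0335 0 0 0 0.06;0.4 -0.0152 0.0335 0 0 0 0.03;0.4 0 0 0 0 0 0"
}}

```text
clock: 31.73
eef_pos: [0.4348, 0.2049, 0.194]
tool_rot: [0.952, 0.306, -0.0, -0.001]
ft_force: [0.6, -0.6, -0.3]
grip_width: 0.0597
grasp_force: 0.0
```

Call:
{"name": "send_rows", "arguments": {
  "steps": "0.4 0 0 0 0 0 0;0.4 0 0 0 0 0 0;0.4 0 0 0 0 0 0;0.4 0 0 0 0 0 0;0.4 0 0 0 0 0 0"
}}

```text
clock: 32.15
eef_pos: [0.4379, 0.1989, 0.1938]
tool_rot: [0.954, 0.301, -0.0, -0.0]
ft_force: [-0.5, -0.3, 0.9]
grip_width: 0.06
grasp_force: 0.0
```

```bash
python3 - <<'E'
from h import *
st();c=wsave('w11');P=cloud(c);print('d',circ(P,(.4486,.206),*CUP['d']))
c=camera('top');P=cloud(c);print('b',circ(P,(.528,-.001),.056,.026,.006),'c',circ(P,(.528,-.001),.070,.020,.006))
E
```

```text
t 32.15 p [0.4379 0.1989 0.1938] rv [-2.996e+00 -9.450e-01  1.000e-03] xang 35.03 F [-0.5 -0.3  0.9] w 0.06 gf 0.0 q [ 0.43  0.22 -0.12  1.23  0.    2.96]
d (array([0.4484, 0.2072]), 270, np.float64(0.0585))
b (array([ 0.5279, -0.0015]), 41, np.float64(0.0565)) c (array([ 0.5277, -0.0036]), 33, np.float64(0.0703))
```

Call:
{"name": "send_rows", "arguments": {
  "steps": "0.4 0.0105 0.0082 -0.025 0 0 0;0.4 0 0 -0.035 0 0 0;0.4 0 0 -0.035 0 0 0;0.4 0 0 -0.03 0 0 0;0.4 0 0 -0.015 0 0 0"
}}

```text
clock: 32.67
eef_pos: [0.4456, 0.2066, 0.0502]
tool_rot: [0.953, 0.302, -0.003, 0.0]
ft_force: [-0.9, -0.3, -0.6]
grip_width: 0.0599
grasp_force: 0.0
```

Call:
{"name": "send_rows", "arguments": {
  "steps": "0.4 0 0 -0.0058 0 0 0;0.4 0 0 0 0 0 0;0.4 0 0 0 0 0 0;0.4 0 0 0 0 0 0;0.4 0 0 0 0 0 0"
}}

```text
clock: 33.08
eef_pos: [0.4493, 0.2088, 0.0498]
tool_rot: [0.953, 0.302, 0.002, -0.0]
ft_force: [-0.1, -0.5, -0.2]
grip_width: 0.0598
grasp_force: 0.0
```

Call:
{"name": "send_rows", "arguments": {
  "steps": "-1 0 0 0 0 0 0;-1 0 0 0 0 0 0;-1 0 0 0 0 0 0;-1 0 0 0 0 0 0;-1 0 0 0 0 0 0"
}}

```text
clock: 33.5
eef_pos: [0.4487, 0.2085, 0.0492]
tool_rot: [0.953, 0.302, 0.001, -0.0]
ft_force: [-0.6, -0.3, 6.6]
grip_width: 0.0252
grasp_force: 58.6
```

Call:
{"name": "send_rows", "arguments": {
  "steps": "-1 0 0 0 0 0 0;-1 0 0 0 0 0 0;-1 0 0 0.025 0 0 0;-1 0 0 0.035 0 0 0;-1 0 0 0.035 0 0 0"
}}

```text
clock: 33.92
eef_pos: [0.4464, 0.2076, 0.143]
tool_rot: [0.953, 0.302, -0.002, 0.0]
ft_force: [1.0, 1.6, -0.3]
grip_width: 0.0252
grasp_force: 59.3
```

```bash
python3 - <<'E'
from h import *
st()
E
```

```text
t 33.92 p [0.4464 0.2076 0.143 ] rv [ 2.995  0.949 -0.007] xang 35.17 F [ 1.   1.6 -0.3] w 0.0252 gf 59.3 q [ 0.44  0.29 -0.17  1.12  0.    2.96]
```

Call:
{"name": "send_rows", "arguments": {
  "steps": "-1 0.0132 -0.0346 0 0 0 -0.061;-1 0.0132 -0.0346 0 0 0 -0.061;-1 0.0132 -0.0346 0 0 0 -0.061;-1 0.0132 -0.0346 0 0 0 -0.061;-1 0.0132 -0.0346 0 0 0 -0.061"
}}

```text
clock: 34.33
eef_pos: [0.514, 0.0338, 0.1431]
tool_rot: [0.988, 0.153, -0.0, -0.0]
ft_force: [-0.0, 0.7, -0.9]
grip_width: 0.0249
grasp_force: 59.3
```

Call:
{"name": "send_rows", "arguments": {
  "steps": "-1 0.0132 -0.0346 0 0 0 -0.061;-1 0 0 0 0 0 0;-1 0 0 0 0 0 0;-1 0 0 0 0 0 0;-1 0 0 0 0 0 0"
}}

```text
clock: 34.75
eef_pos: [0.5264, 0.0016, 0.1428]
tool_rot: [0.992, 0.124, -0.001, -0.0]
ft_force: [-0.1, 0.1, -0.7]
grip_width: 0.0252
grasp_force: 59.3
```

Call:
{"name": "send_rows", "arguments": {
  "steps": "-1 0 0 0 0 0 0;-1 0 0 0 0 0 0;-1 0 0 0 0 0 0;-1 0 0 0 0 0 0;-1 0 0 0 0 0 0"
}}

```text
clock: 35.17
eef_pos: [0.527, 0.0011, 0.1432]
tool_rot: [0.992, 0.124, -0.0, -0.0]
ft_force: [-0.4, 0.2, 0.1]
grip_width: 0.0252
grasp_force: 59.3
```

```bash
python3 - <<'E'
from h import *
st();print(turn(14));c=wsave('w12');P=cloud(c)
h=get_obs()['eef_pos'][2]-.0488+.06
print('held d',circ(P,(.528,-.001),h-.001,.014,.004)); print('c',circ(P,(.528,-.001),.0695,.020,.004));print('b',circ(P,(.528,-.001),.0555,.026,.004)); print('a',circ(P,(.528,-.001),.0415,.032,.005))
E
```

```text
t 35.17 p [0.527  0.0011 0.1432] rv [-3.117 -0.39   0.   ] xang 14.25 F [-0.4  0.2  0.1] w 0.0252 gf 59.3 q [ 0.    0.35 -0.08  1.14  0.    2.89]
[-0.0003 -0.0002 -0.0044]
held d (array([0.5266, 0.0013]), 1167, np.float64(0.1526))
c (array([ 0.5279, -0.0017]), 398, np.float64(0.0688))
b (array([0.5272, 0.0008]), 549, np.float64(0.0549))
a (array([ 5.265e-01, -3.000e-04]), 722, np.float64(0.0408))
```

View pics/w12.png

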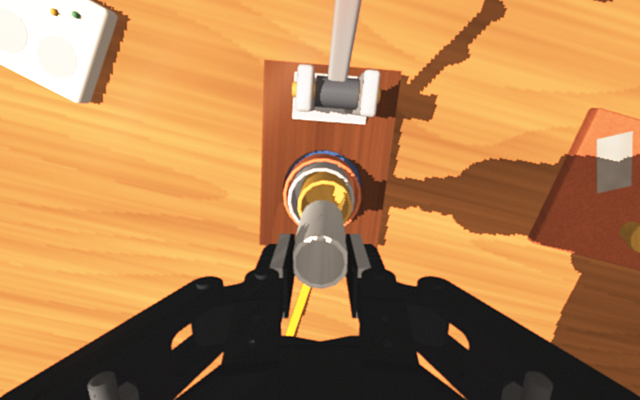

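Cup d held at (320,260) over the nest (322,190); shift (+1.2, −3) mm and lower.

Call:
{"name": "send_rows", "arguments": {
  "steps": "-1 0.0012 -0.003 -0.01 0 0 0;-1 0 0 -0.012 0 0 0;-1 0 0 -0.012 0 0 0;-1 0 0 -0.012 0 0 0;-1 0 0 -0.01 0 0 0"
}}

```text
clock: 35.63
eef_pos: [0.5277, -0.0027, 0.0855]
tool_rot: [0.992, 0.123, -0.001, -0.0]
ft_force: [0.6, -0.2, -1.2]
grip_width: 0.0253
grasp_force: 59.3
```

Call:
{"name": "send_rows", "arguments": {
  "steps": "-1 0 0 -0.007 0 0 0;-1 0 0 -0.004 0 0 0;-1 0 0 -0.003 0 0 0;-1 0 0 0 0 0 0;-1 0 0 0 0 0 0"
}}

```text
clock: 36.05
eef_pos: [0.5288, -0.0024, 0.0735]
tool_rot: [0.992, 0.124, 0.0, -0.0]
ft_force: [0.1, 0.1, -0.8]
grip_width: 0.0251
grasp_force: 59.3
```

Call:
{"name": "send_rows", "arguments": {
  "steps": "-1 0 0 -0.001 0 0 0;-1 0 0 0 0 0 0;-1 0 0 0 0 0 0;-1 0 0 0 0 0 0;-1 0 0 0 0 0 0"
}}

```text
clock: 36.47
eef_pos: [0.5292, -0.0024, 0.0732]
tool_rot: [0.992, 0.124, 0.001, -0.0]
ft_force: [-0.8, -0.5, 5.8]
grip_width: 0.0253
grasp_force: 59.9
```

Call:
{"name": "send_rows", "arguments": {
  "steps": "0.2 0 0 0 0 0 0;0.2 0 0 0 0 0 0;0.2 0 0 0 0 0 0;0.2 0 0 0.02 0 0 0;0.2 0 0 0.03 0 0 0"
}}

```text
clock: 36.88
eef_pos: [0.5251, -0.0024, 0.1191]
tool_rot: [0.992, 0.124, -0.004, -0.001]
ft_force: [-0.2, 0.7, -0.4]
grip_width: 0.0512
grasp_force: 0.0
```

Call:
{"name": "send_rows", "arguments": {
  "steps": "0.2 0 0 0.035 0 0 0;0.2 0 0 0.022 0 0 0;0.2 0.002 -0.036 0 0 0 0;0.2 0.002 -0.036 0 0 0 0;0.2 0.002 -0.036 0 0 0 0"
}}

```text
clock: 37.3
eef_pos: [0.5346, -0.1109, 0.1797]
tool_rot: [0.992, 0.125, 0.0, 0.0]
ft_force: [0.9, -0.9, -0.1]
grip_width: 0.0515
grasp_force: 0.0
```

Call:
{"name": "send_rows", "arguments": {
  "steps": "0.2 0.002 -0.036 0 0 0 0;0.2 0.002 -0.036 0 0 0 0;0.2 0.002 -0.036 0 0 0 0;0.2 0.002 -0.036 0 0 0 0;0.2 0.002 -0.036 0 0 0 0"
}}

```text
clock: 37.72
eef_pos: [0.5439, -0.292, 0.1786]
tool_rot: [0.992, 0.124, -0.0, -0.0]
ft_force: [0.8, -0.6, 0.0]
grip_width: 0.0515
grasp_force: 0.0
```

Call:
{"name": "send_rows", "arguments": {
  "steps": "0.2 0 0 0 0 0 0;0.2 0 0 0 0 0 0;0.2 0 0 0 0 0 0;0.2 0 0 0 0 0 0;0.2 0 0 0 0 0 0"
}}

```text
clock: 38.13
eef_pos: [0.5444, -0.2889, 0.1792]
tool_rot: [0.992, 0.125, -0.0, -0.0]
ft_force: [0.8, 0.1, -0.2]
grip_width: 0.0515
grasp_force: 0.0
```

```bash
python3 - <<'E'
from h import *
st();c=wsave('w13');P=cloud(c);z=P[...,2]
n=(abs(P[...,0]-.56)<.03)&(abs(P[...,1]+.29)<.03)
m=n&(z>.042)&(z<.06);print('cap grip',rect(P,m),z[m].mean())
m=n&(z>.026)&(z<.034);(x,y),r=cv2.minEnclosingCircle((P[m][:,:2]*1000).astype(np.float32));print('flange',x,y,r,m.sum())
c=camera('top');P=cloud(c);print('b',circ(P,(.528,-.001),.056,.026,.006),'c',circ(P,(.528,-.001),.070,.020,.006),'d',circ(P,(.528,-.001),.084,.014,.008))
E
```

```text
t 38.13 p [ 0.5444 -0.2889  0.1792] rv [-3.116e+00 -3.910e-01  1.000e-03] xang 14.31 F [ 0.8  0.1 -0.2] w 0.0515 gf 0.0 q [-0.49  0.5   0.25  1.32  0.    2.4 ]
cap grip (array([ 558.9, -289.8]), array([13.6, 12.6]), 14.15, 195) 0.047757319332538926
flange 558.8639526367188 -290.24200439453125 14.932605743408203 534
b (array([ 0.5279, -0.0014]), 40, np.float64(0.0558)) c (array([ 0.5276, -0.0037]), 33, np.float64(0.071)) d (array([ 0.5284, -0.0055]), 26, np.float64(0.085))
```

Call:
{"name": "send_rows", "arguments": {
  "steps": "0 0.0144 -0.0011 -0.02 0 0 0;0 0 0 -0.037 0 0 0;0 0 0 -0.037 0 0 0;0 0 0 -0.028 0 0 0;0 0 0 -0.015 0 0 0"
}}

```text
clock: 38.65
eef_pos: [0.5564, -0.2892, 0.0379]
tool_rot: [0.992, 0.124, -0.003, -0.002]
ft_force: [-0.8, 0.6, -0.4]
grip_width: 0.0428
grasp_force: 0.0
```

Call:
{"name": "send_rows", "arguments": {
  "steps": "0 0 0 -0.009 0 0 0;0 0 0 0 0 0 0;0 0 0 0 0 0 0;0 0 0 0 0 0 0;0 0 0 0 0 0 0"
}}

```text
clock: 39.07
eef_pos: [0.5602, -0.2921, 0.0353]
tool_rot: [0.992, 0.124, 0.001, 0.001]
ft_force: [1.2, 0.5, -0.7]
grip_width: 0.043
grasp_force: 0.0
```

Call:
{"name": "send_rows", "arguments": {
  "steps": "-1 0 0 0 0 0 0;-1 0 0 0 0 0 0;-1 0 0 0 0 0 0;-1 0 0 0 0 0 0;-1 0 0 0 0 0 0"
}}

```text
clock: 39.48
eef_pos: [0.5593, -0.2918, 0.0342]
tool_rot: [0.992, 0.124, 0.001, 0.0]
ft_force: [-1.0, 0.2, 5.3]
grip_width: 0.0112
grasp_force: 58.6
```

Call:
{"name": "send_rows", "arguments": {
  "steps": "-1 0 0 0 0 0 0;-1 0 0 0 0 0 0;-1 0 0 0.025 0 0 0;-1 0 0 0.038 0 0 0;-1 0 0 0.038 0 0 0"
}}

```text
clock: 39.9
eef_pos: [0.5569, -0.2907, 0.1328]
tool_rot: [0.992, 0.124, -0.003, -0.002]
ft_force: [0.7, 0.2, -1.0]
grip_width: 0.0114
grasp_force: 58.6
```

```bash
python3 - <<'E'
from h import *
st()
E
```

```text
t 39.9 p [ 0.5569 -0.2907  0.1328] rv [-3.114 -0.388  0.008] xang 14.19 F [ 0.7  0.2 -1. ] w 0.0114 gf 58.6 q [-0.48  0.55  0.21  1.24  0.    2.41]
```

Call:
{"name": "send_rows", "arguments": {
  "steps": "-1 -0.0039 0.036 0 0 0 0;-1 -0.0039 0.036 0 0 0 0;-1 -0.0039 0.036 0 0 0 0;-1 -0.0039 0.036 0 0 0 0;-1 -0.0039 0.036 0 0 0 0"
}}

```text
clock: 40.32
eef_pos: [0.5383, -0.1101, 0.1336]
tool_rot: [0.992, 0.123, -0.001, -0.0]
ft_force: [0.7, 0.0, -0.3]
grip_width: 0.0112
grasp_force: 58.7
```

Call:
{"name": "send_rows", "arguments": {
  "steps": "-1 -0.0039 0.036 0 0 0 0;-1 -0.0039 0.036 0 0 0 0;-1 -0.0039 0.036 0 0 0 0;-1 0 0 0 0 0 0;-1 0 0 0 0 0 0"
}}

```text
clock: 40.73
eef_pos: [0.5268, -0.0017, 0.1337]
tool_rot: [0.992, 0.126, -0.001, -0.0]
ft_force: [-0.7, 0.4, -0.9]
grip_width: 0.0111
grasp_force: 58.8
```

Call:
{"name": "send_rows", "arguments": {
  "steps": "-1 0 0 0 0 0 0;-1 0 0 0 0 0 0;-1 0 0 0 0 0 0;-1 0 0 0 0 0 0;-1 0 0 0 0 0 0"
}}

```text
clock: 41.15
eef_pos: [0.5275, -0.0046, 0.134]
tool_rot: [0.992, 0.123, -0.0, -0.0]
ft_force: [-0.6, -0.3, -1.0]
grip_width: 0.0116
grasp_force: 58.8
```

```bash
python3 - <<'E'
from h import *
st();c=wsave('w14');P=cloud(c);z=P[...,2];h=get_obs()['eef_pos'][2]-.022
print('d',circ(P,(.528,-.002),.0835,.014,.004)); print('c',circ(P,(.528,-.001),.0695,.020,.004));print('b',circ(P,(.528,-.001),.0555,.026,.004))
n=(abs(P[...,0]-.528)<.03)&(abs(P[...,1])<.03)
m=n&(abs(z-h-.0185)<.005);(x,y),r=cv2.minEnclosingCircle((P[m][:,:2]*1000).astype(np.float32));print('held flange',x,y,r,m.sum())
m=n&(z>h+.026)&(z<h+.042);print('grip',rect(P,m),z[m].max()-h)
cv2.imwrite('pics/w14c.png',cv2.resize(c['frame'][120:330,200:440,::-1],(720,600)[:2] if 0 else (686,600)))
E
```

```text
t 41.15 p [ 0.5275 -0.0046  0.134 ] rv [-3.118e+00 -3.850e-01  1.000e-03] xang 14.09 F [-0.6 -0.3 -1. ] w 0.0116 gf 58.8 q [-0.01  0.36 -0.1   1.12  0.    2.89]
d (array([ 0.5286, -0.0036]), 329, np.float64(0.0827))
c (array([ 0.5273, -0.0018]), 551, np.float64(0.0688))
b (array([0.5273, 0.0006]), 620, np.float64(0.0548))
held flange 531.97021484375 -2.098569393157959 13.831541061401367 750
grip (array([527.5,  -4.3]), array([22.9, 38.4]), 13.83, 1643) 0.041998132514786984
```

View pics/w14c.png

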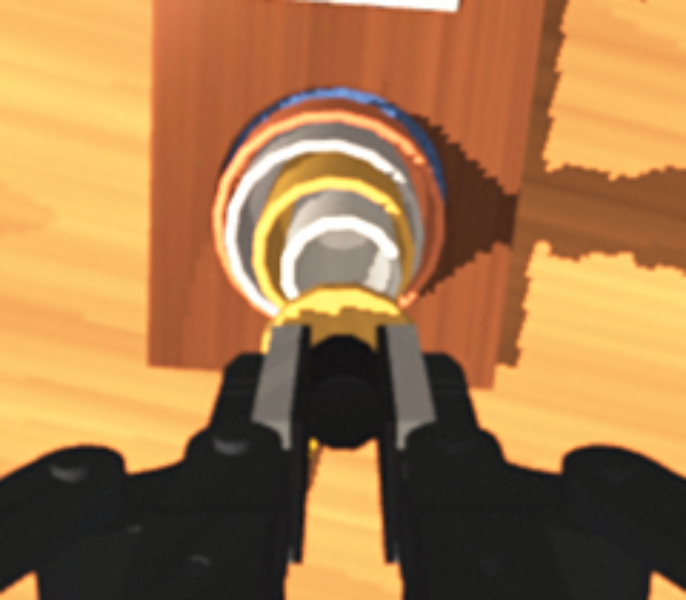

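The nest is concentric; cap flange at crop (340,330), cup d's mouth at (340,270). Fit the flange arc for the final offset.

```bash
python3 - <<'E'
from h import *
from scipy.optimize import least_squares
c=dict(np.load('pics/w14.npz'));P=cloud(c);z=P[...,2];h=.134-.022
f=c['frame'].astype(int)
m=(abs(z-h-.0185)<.006)&(abs(P[...,0]-.528)<.03)&(abs(P[...,1])<.03)&(f[...,0]-f[...,2]>60)
d=np.array([np.cos(.246),np.sin(.246)]);e=np.array([-d[1],d[0]])
q=P[m][:,:2]-np.array([.5275,-.0046]);a=q@d;b=q@e;print(m.sum(),z[m].mean(),a.min(),a.max(),b.min(),b.max())
# leading arc: max a per b-bin
B=np.arange(-.013,.0131,.002);pts=np.array([[np.percentile(a[abs(b-t)<.001],98),t] for t in B if (abs(b-t)<.001).sum()>4])
r=least_squares(lambda c:np.hypot(*(pts-c).T)-.015,[0,0],loss='soft_l1',f_scale=.001);print('cap in tool axes',r.x.round(4),'world',(r.x[0]*d+r.x[1]*e+[.5275,-.0046]).round(4))
E
```

```text
677 0.12950696679672852 0.002558946477071772 0.01490270057593981 -0.012286613066075662 0.01496161659633668
cap in tool axes [0.     0.0007] world [ 0.5273 -0.0039]
```

Call:
{"name": "send_rows", "arguments": {
  "steps": "-1 0.0012 0.0009 -0.008 0 0 0;-1 0 0 -0.008 0 0 0;-1 0 0 -0.007 0 0 0;-1 0 0 -0.006 0 0 0;-1 0 0 -0.006 0 0 0"
}}

```text
clock: 41.62
eef_pos: [0.5282, -0.0026, 0.0979]
tool_rot: [0.992, 0.124, -0.001, -0.0]
ft_force: [-0.5, 0.4, -0.3]
grip_width: 0.0111
grasp_force: 58.8
```

Call:
{"name": "send_rows", "arguments": {
  "steps": "-1 0 0 -0.004 0 0 0;-1 0 0 -0.003 0 0 0;-1 0 0 0 0 0 0;-1 0 0 0 0 0 0;-1 0 0 0 0 0 0"
}}

```text
clock: 42.03
eef_pos: [0.5289, -0.0026, 0.0924]
tool_rot: [0.992, 0.124, 0.0, -0.0]
ft_force: [-0.9, 0.4, 2.8]
grip_width: 0.0109
grasp_force: 59.0
```

Cap seated (z 0.0924, contact 2.8 N). Release, rise, and turn the gripper ~86° so a finger can hook behind the lever.

Call:
{"name": "send_rows", "arguments": {
  "steps": "0 0 0 0 0 0 0;0 0 0 0 0 0 0;0 0 0 0 0 0 0;0 0 0 0 0 0 0;0 0 0 0.015 0 0 0"
}}

```text
clock: 42.45
eef_pos: [0.5264, -0.0025, 0.1045]
tool_rot: [0.992, 0.124, -0.003, -0.001]
ft_force: [0.3, 0.5, -0.4]
grip_width: 0.0426
grasp_force: 0.0
```

Call:
{"name": "send_rows", "arguments": {
  "steps": "1 0 0 0.03 0 0 0;1 0 0 0.035 0 0 0;1 0 0 0.035 0 0 0;1 0 0 0.035 0 0 0.12;1 0 0 0.035 0 0 0.12"
}}

```text
clock: 42.87
eef_pos: [0.5283, -0.0025, 0.2788]
tool_rot: [0.97, 0.244, -0.0, -0.0]
ft_force: [1.1, -0.4, 0.5]
grip_width: 0.0855
grasp_force: 0.0
```

Call:
{"name": "send_rows", "arguments": {
  "steps": "1 0 0 0 0 0 0.12;1 0 0 0 0 0 0.12;1 0 0 0 0 0 0.12;1 0 0 0 0 0 0.12;1 0 0 0 0 0 0.12"
}}

```text
clock: 43.28
eef_pos: [0.5287, -0.0025, 0.2771]
tool_rot: [0.854, 0.52, -0.0, -0.0]
ft_force: [-0.1, 0.2, -0.2]
grip_width: 0.0854
grasp_force: 0.0
```

Call:
{"name": "send_rows", "arguments": {
  "steps": "1 0 0 0 0 0 0.12;1 0 0 0 0 0 0.12;1 0 0 0 0 0 0.12;1 0 0 0 0 0 0.12;1 0 0 0 0 0 0.12"
}}

```text
clock: 43.7
eef_pos: [0.5286, -0.0025, 0.277]
tool_rot: [0.662, 0.749, -0.0, -0.0]
ft_force: [-0.3, 1.4, -0.2]
grip_width: 0.0854
grasp_force: 0.0
```

```bash
python3 - <<'E'
from h import *
st();print(turn(100));c=save('scene','s5');f=c['frame'].astype(int);P=cloud(c);z=P[...,2]
n=(abs(P[...,0]-.528)<.05)&(abs(P[...,1])<.05);m=n&(z>.09)&(z<.125);print('cap top',P[m].mean(0).round(4),z[m].max())
m=(f[...,0]>110)&(f[...,1]<60)&(f[...,2]<60)&(z>.15)&(z<.3)&(P[...,0]>.5)&(abs(P[...,1])<.1);print('ball',np.median(P[m],0).round(3),m.sum())
cv2.imwrite('pics/s5c.png',cv2.resize(c['frame'][90:260,270:450,::-1],(630,595)))
E
```

```text
t 43.7 p [ 0.5286 -0.0025  0.277 ] rv [-2.081e+00 -2.353e+00  1.000e-03] xang 97.05 F [-0.3  1.4 -0.2] w 0.0854 gf 0.0 q [-0.    0.29  0.18  1.47 -0.    1.44]
[ 0.0002 -0.0006  0.0516]
cap top [0.5324 0.0011 0.1005] 0.10852387495641136
ball [0.689 0.029 0.221] 44
```

View pics/s5c.png

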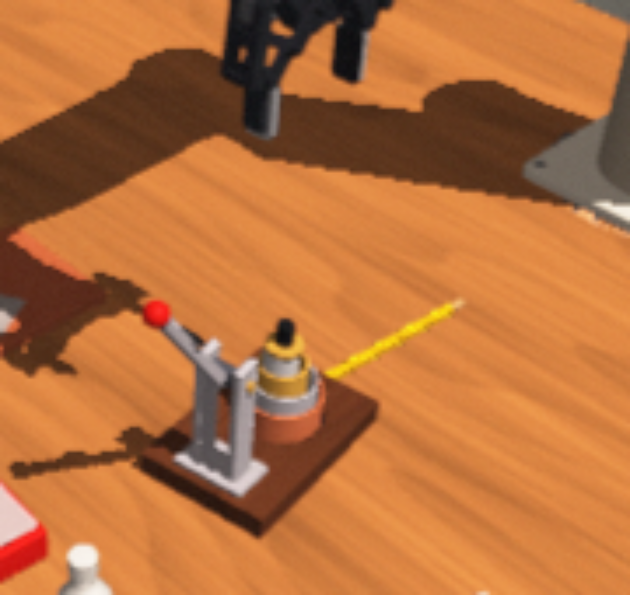

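The nest with cap is complete (crop (285,370)), lever leaning back, ball at (157,313). Hook the far finger behind the ball.

Call:
{"name": "send_rows", "arguments": {
  "steps": "1 0.0343 0.0061 0.003 0 0 0.05;1 0.0343 0.0061 0.003 0 0 0;1 0.0343 0.0061 0.003 0 0 0;1 0.0343 0.0061 0.003 0 0 0;1 0 0 0 0 0 0"
}}

```text
clock: 44.17
eef_pos: [0.6717, 0.0231, 0.2832]
tool_rot: [0.646, 0.763, -0.001, -0.001]
ft_force: [-1.4, 0.8, -2.6]
grip_width: 0.0854
grasp_force: 0.0
```

Call:
{"name": "send_rows", "arguments": {
  "steps": "1 0 0 0 0 0 0;1 0 0 0 0 0 0;1 0 0 -0.03 0 0 0;1 0 0 -0.03 0 0 0;1 0 0 -0.03 0 0 0"
}}

```text
clock: 44.58
eef_pos: [0.665, 0.0215, 0.2009]
tool_rot: [0.646, 0.763, 0.001, 0.001]
ft_force: [0.7, -0.5, -1.1]
grip_width: 0.0855
grasp_force: 0.0
```

Call:
{"name": "send_rows", "arguments": {
  "steps": "1 0 0 -0.012 0 0 0;1 0 0 0 0 0 0;1 0 0 0 0 0 0;1 0 0 0 0 0 0;1 0 0 0 0 0 0"
}}

```text
clock: 45.0
eef_pos: [0.6668, 0.0217, 0.1902]
tool_rot: [0.646, 0.763, 0.001, 0.002]
ft_force: [-0.1, 0.1, -0.2]
grip_width: 0.0856
grasp_force: 0.0
```

```bash
python3 - <<'E'
from h import *
st();p=get_obs()['eef_pos']
h=np.array([.6042,.0112]);d=np.array([.9853,.1705])
for i,ph in enumerate(np.arange(2.2,.55,-.1)):
    off=.028 if ph>1.5 else .013+.015*(ph-.6)/.9
    t=np.r_[h+d*(-.1321*np.cos(ph)-.033),.112+.1321*np.sin(ph)-off]
    print(round(ph,2),(t-p).round(4),t.round(3));p=t
E
```

```text
t 45.0 p [0.6668 0.0217 0.1902] rv [2.027 2.396 0.004] xang 99.54 F [-0.1  0.1 -0.2] w 0.0856 gf 0.0 q [ 0.03  0.6   0.44  1.41 -0.    1.44]
2.2 [-0.0185 -0.0029  0.0006] [0.648 0.019 0.191]
2.1 [-0.0109 -0.0019  0.0072] [0.637 0.017 0.198]
2.0 [-0.0115 -0.002   0.0061] [0.626 0.015 0.204]
1.9 [-0.0121 -0.0021  0.0049] [0.614 0.013 0.209]
1.8 [-0.0125 -0.0022  0.0036] [0.601 0.011 0.213]
1.7 [-0.0128 -0.0022  0.0024] [0.588 0.008 0.215]
1.6 [-0.013  -0.0022  0.001 ] [0.575 0.006 0.216]
1.5 [-0.013  -0.0023 -0.0003] [0.562 0.004 0.216]
1.4 [-0.0129 -0.0022  0.0001] [0.55  0.002 0.216]
1.3 [-0.0127 -0.0022 -0.0012] [ 0.537 -0.     0.215]
1.2 [-0.0123 -0.0021 -0.0025] [ 0.525 -0.003  0.212]
1.1 [-0.0119 -0.0021 -0.0037] [ 0.513 -0.005  0.208]
1.0 [-0.0113 -0.002  -0.0049] [ 0.501 -0.007  0.203]
0.9 [-0.0106 -0.0018 -0.006 ] [ 0.491 -0.008  0.197]
0.8 [-0.0098 -0.0017 -0.007 ] [ 0.481 -0.01   0.19 ]
0.7 [-0.0089 -0.0015 -0.008 ] [ 0.472 -0.012  0.182]
0.6 [-0.0079 -0.0014 -0.0088] [ 0.464 -0.013  0.174]
```

Call:
{"name": "send_rows", "arguments": {
  "steps": "1 -0.0095 -0.0015 0.0003 0 0 0;1 -0.009 -0.0015 0.0003 0 0 0;1 -0.011 -0.0019 0.007 0 0 0;1 -0.0115 -0.002 0.006 0 0 0;1 -0.012 -0.0021 0.005 0 0 0"
}}

```text
clock: 45.42
eef_pos: [0.6144, 0.013, 0.2087]
tool_rot: [0.646, 0.764, 0.002, 0.002]
ft_force: [1.3, 0.2, 1.8]
grip_width: 0.0853
grasp_force: 0.9
```

Call:
{"name": "send_rows", "arguments": {
  "steps": "1 -0.0125 -0.0022 0.0036 0 0 0;1 -0.0128 -0.0022 0.0024 0 0 0;1 -0.013 -0.0022 0.001 0 0 0;1 -0.013 -0.0023 0 0 0 0;1 -0.0129 -0.0022 0 0 0 0"
}}

```text
clock: 45.83
eef_pos: [0.5496, 0.0016, 0.2152]
tool_rot: [0.646, 0.764, 0.002, 0.002]
ft_force: [1.2, -0.1, -0.4]
grip_width: 0.0853
grasp_force: 0.5
```

Call:
{"name": "send_rows", "arguments": {
  "steps": "1 -0.0127 -0.0022 -0.0012 0 0 0;1 -0.0123 -0.0021 -0.0025 0 0 0;1 -0.0119 -0.0021 -0.0037 0 0 0;1 0 0 0 0 0 0;1 0 0 0 0 0 0"
}}

```text
clock: 46.25
eef_pos: [0.5124, -0.0048, 0.207]
tool_rot: [0.646, 0.764, 0.001, 0.001]
ft_force: [0.2, -0.8, -0.6]
grip_width: 0.0856
grasp_force: 0.0
```

```bash
python3 - <<'E'
from h import *
st();c=save('scene','s6');f=c['frame'].astype(int);P=cloud(c);z=P[...,2]
m=(f[...,0]>110)&(f[...,1]<60)&(f[...,2]<60)&(z>.11)&(z<.3)&(P[...,0]>.4)&(abs(P[...,1])<.1);print('ball',np.median(P[m],0).round(3),m.sum())
n=(abs(P[...,0]-.528)<.05)&(abs(P[...,1])<.05);m=n&(z>.09)&(z<.112);print('cap top',P[m].mean(0).round(4),z[m].max())
E
```

```text
t 46.25 p [ 0.5124 -0.0048  0.207 ] rv [2.027e+00 2.397e+00 2.000e-03] xang 99.55 F [ 0.2 -0.8 -0.6] w 0.0856 gf 0.0 q [-0.01  0.27 -0.01  1.28 -0.    1.4 ]
ball [0.544 0.009 0.232] 12
cap top [0.5323 0.0015 0.1006] 0.10832514979113061
```

Working; lever past upright, coming down. Continue.

Call:
{"name": "send_rows", "arguments": {
  "steps": "1 -0.0113 -0.002 -0.0049 0 0 0;1 -0.0106 -0.0018 -0.006 0 0 0;1 -0.0098 -0.0017 -0.007 0 0 0;1 -0.0089 -0.0015 -0.008 0 0 0;1 -0.0079 -0.0014 -0.0088 0 0 0"
}}

```text
clock: 46.72
eef_pos: [0.4649, -0.013, 0.1714]
tool_rot: [0.646, 0.764, 0.001, 0.001]
ft_force: [0.4, 0.4, 0.7]
grip_width: 0.0855
grasp_force: 0.4
```

Call:
{"name": "send_rows", "arguments": {
  "steps": "1 0 0 0 0 0 0;1 0.003 0.0005 0.03 0 0 0;1 0 0 0.04 0 0 0;-1 0 0 0.02 0 0 0;-1 0 0 0 0 0 0"
}}

```text
clock: 47.13
eef_pos: [0.4705, -0.0125, 0.2668]
tool_rot: [0.646, 0.764, 0.003, 0.004]
ft_force: [0.6, -0.2, -1.1]
grip_width: 0.0642
grasp_force: 0.0
```

Call:
{"name": "send_rows", "arguments": {
  "steps": "-1 0 0 0 0 0 0;-1 0 0 0 0 0 0;-1 0 0 0 0 0 0;-1 0 0 0 0 0 0;-1 0 0 0 0 0 0"
}}

```text
clock: 47.55
eef_pos: [0.4657, -0.0126, 0.2595]
tool_rot: [0.646, 0.764, -0.001, -0.001]
ft_force: [-0.2, -0.8, 0.2]
grip_width: 0.0007
grasp_force: 0.0
```

```bash
python3 - <<'E'
from h import *
st();c=save('scene','s7');f=c['frame'].astype(int);P=cloud(c);z=P[...,2]
m=(f[...,0]>110)&(f[...,1]<60)&(f[...,2]<60)&(z>.11)&(z<.3)&(P[...,0]>.4)&(abs(P[...,1])<.1);print('ball',np.median(P[m],0).round(3),m.sum())
E
```

```text
t 47.55 p [ 0.4657 -0.0126  0.2595] rv [-2.027 -2.397  0.003] xang 99.57 F [-0.2 -0.8  0.2] w 0.0007 gf 0.0 q [-0.03  0.16 -0.02  1.39 -0.    1.38]
ball [ 0.5   -0.004  0.186] 29
```

Call:
{"name": "send_rows", "arguments": {
  "steps": "-1 0.016 0.0027 -0.02 0 0 0;-1 0 0 -0.02 0 0 0;-1 0 0 -0.015 0 0 0;-1 0 0 -0.012 0 0 0;-1 0 0 -0.012 0 0 0"
}}

```text
clock: 48.02
eef_pos: [0.4788, -0.0103, 0.1801]
tool_rot: [0.646, 0.764, -0.003, -0.003]
ft_force: [-20.6, -3.4, 13.2]
grip_width: 0.0003
grasp_force: 11.6
```

Call:
{"name": "send_rows", "arguments": {
  "steps": "-1 0 0 -0.01 0 0 0;-1 0 0 -0.01 0 0 0;-1 0 0 -0.01 0 0 0;-1 0 0 -0.01 0 0 0;-1 0 0 -0.008 0 0 0"
}}

```text
clock: 48.43
eef_pos: [0.4621, -0.0129, 0.1268]
tool_rot: [0.646, 0.763, -0.016, -0.014]
ft_force: [-34.9, -9.1, 4.3]
grip_width: -0.0
grasp_force: 17.4
```

Call:
{"name": "send_rows", "arguments": {
  "steps": "-1 0 0 -0.003 0 0 0;-1 0 0 -0.002 0 0 0;-1 0 0 0 0 0 0;-1 0 0 0 0 0 0;-1 0 0 0 0 0 0"
}}

```text
clock: 48.85
eef_pos: [0.4615, -0.013, 0.1211]
tool_rot: [0.646, 0.763, -0.017, -0.014]
ft_force: [-31.9, -9.1, 1.3]
grip_width: 0.0002
grasp_force: 16.0
```

```bash
python3 - <<'E'
from h import *
st()
E
```

```text
t 48.85 p [ 0.4615 -0.013   0.1211] rv [-2.012 -2.374  0.053] xang 99.43 F [-31.9  -9.1   1.3] w 0.0002 gf 16.0 q [-0.02  0.28 -0.24  1.09 -0.01  1.38]
```

Fingertips slipped to the front of the ball; back off, rise and re-measure.

Call:
{"name": "send_rows", "arguments": {
  "steps": "-1 -0.01 -0.002 0 0 0 0;-1 -0.015 -0.003 0 0 0 0;-1 -0.01 0 0.02 0 0 0;-1 0 0 0.04 0 0 0;-1 0 0 0.04 0 0 0"
}}

```text
clock: 49.27
eef_pos: [0.4446, -0.0149, 0.2279]
tool_rot: [0.646, 0.764, -0.002, -0.002]
ft_force: [1.3, 0.5, 0.5]
grip_width: -0.0001
grasp_force: 0.0
```

Call:
{"name": "send_rows", "arguments": {
  "steps": "-1 0 0 0 0 0 0;-1 0 0 0 0 0 0;-1 0 0 0 0 0 0;-1 0 0 0 0 0 0;-1 0 0 0 0 0 0"
}}

```text
clock: 49.68
eef_pos: [0.4462, -0.0148, 0.2271]
tool_rot: [0.646, 0.764, -0.001, -0.001]
ft_force: [-0.1, 0.1, -0.9]
grip_width: -0.0002
grasp_force: 0.0
```

```bash
python3 - <<'E'
from h import *
st();print(turn(100))
for nm in('scene','top'):
    c=save(nm,'s8'+nm);f=c['frame'].astype(int);P=cloud(c);z=P[...,2]
    m=(f[...,0]>110)&(f[...,1]<60)&(f[...,2]<60)&(z>.10)&(z<.25)&(P[...,0]>.4)&(abs(P[...,1])<.1);print(nm,'ball',np.median(P[m],0).round(3),P[m].min(0).round(3),P[m].max(0).round(3),m.sum())
E
```

```text
t 49.68 p [ 0.4462 -0.0148  0.2271] rv [-2.027 -2.397  0.004] xang 99.57 F [-0.1  0.1 -0.9] w -0.0002 gf 0.0 q [-0.03  0.14 -0.13  1.3  -0.    1.37]
[ 0.0002 -0.0038  0.0075]
scene ball [ 0.478 -0.006  0.125] [ 0.473 -0.016  0.118] [ 0.483 -0.002  0.129] 21
  return _methods._mean(a, axis=axis, dtype=dtype,
  ret = um.true_divide(
Traceback (most recent call last):
ValueError: zero-size array to reduction operation minimum which has no identity
```

Call:
{"name": "send_rows", "arguments": {
  "steps": "-1 0.02 0.0028 0 0 0 0;-1 0.02 0.0027 0 0 0 0;-1 0 0 -0.03 0 0 0;-1 0 0 -0.03 0 0 0;-1 0 0 -0.02 0 0 0"
}}

```text
clock: 50.2
eef_pos: [0.4861, -0.0093, 0.1456]
tool_rot: [0.646, 0.764, -0.001, -0.001]
ft_force: [0.1, -0.3, -0.3]
grip_width: -0.0
grasp_force: 0.0
```

Call:
{"name": "send_rows", "arguments": {
  "steps": "-1 0 0 -0.012 0 0 0;-1 0 0 -0.006 0 0 0;-1 0 0 -0.002 0 0 0;-1 0 0 0 0 0 0;-1 0 0 0 0 0 0"
}}

```text
clock: 50.62
eef_pos: [0.4879, -0.0094, 0.1294]
tool_rot: [0.646, 0.764, 0.0, 0.0]
ft_force: [0.5, -0.1, 0.7]
grip_width: -0.0003
grasp_force: 0.0
```

Call:
{"name": "send_rows", "arguments": {
  "steps": "-1 0 0 -0.002 0 0 0;-1 0 0 -0.002 0 0 0;-1 0 0 -0.002 0 0 0;-1 0 0 0 0 0 0;-1 0 0 0 0 0 0"
}}

```text
clock: 51.03
eef_pos: [0.4878, -0.0094, 0.123]
tool_rot: [0.646, 0.764, 0.0, 0.0]
ft_force: [0.5, -0.6, 1.2]
grip_width: 0.0002
grasp_force: 0.7
```

Call:
{"name": "send_rows", "arguments": {
  "steps": "-1 0 0 -0.001 0 0 0;-1 0 0 -0.001 0 0 0;-1 0 0 -0.001 0 0 0;-1 0 0 0 0 0 0;-1 0 0 0 0 0 0"
}}

```text
clock: 51.45
eef_pos: [0.4879, -0.0094, 0.1225]
tool_rot: [0.646, 0.764, 0.001, 0.001]
ft_force: [-5.0, 0.2, 17.5]
grip_width: -0.0
grasp_force: 8.9
```

Firm stop (17.5 N with almost no travel). Retreat and check.

Call:
{"name": "send_rows", "arguments": {
  "steps": "-1 0 0 0.01 0 0 0;-1 0 0 0.03 0 0 0;-1 0 0 0.04 0 0 0;-1 -0.03 0 0.02 0 0 0;-1 -0.04 0 0 0 0 0"
}}

```text
clock: 51.87
eef_pos: [0.422, -0.0095, 0.2244]
tool_rot: [0.646, 0.764, 0.003, 0.004]
ft_force: [0.5, -0.9, 0.6]
grip_width: -0.0002
grasp_force: 0.0
```

Call:
{"name": "send_rows", "arguments": {
  "steps": "-1 -0.04 -0.01 0 0 0 0;-1 -0.04 -0.01 0 0 0 0;-1 0 0 0 0 0 0;-1 0 0 0 0 0 0;-1 0 0 0 0 0 0"
}}

```text
clock: 52.28
eef_pos: [0.3378, -0.0295, 0.2201]
tool_rot: [0.646, 0.763, 0.0, 0.001]
ft_force: [-0.2, -0.5, 0.8]
grip_width: 0.0002
grasp_force: 0.0
```

```bash
python3 - <<'E'
from h import *
st();c=save('scene','s9');f=c['frame'].astype(int);P=cloud(c);z=P[...,2]
m=(f[...,0]>110)&(f[...,1]<60)&(f[...,2]<60)&(z>.10)&(z<.25)&(P[...,0]>.4)&(abs(P[...,1])<.1);print('ball',np.median(P[m],0).round(3),P[m].min(0).round(3),P[m].max(0).round(3),m.sum())
cv2.imwrite('pics/s9c.png',cv2.resize(c['frame'][110:270,270:450,::-1],(675,600)))
E
```

```text
t 52.28 p [ 0.3378 -0.0295  0.2201] rv [2.028e+00 2.397e+00 1.000e-03] xang 99.55 F [-0.2 -0.5  0.8] w 0.0002 gf 0.0 q [-0.09 -0.08 -0.38  1.27 -0.    1.32]
ball [ 0.478 -0.006  0.122] [ 0.474 -0.015  0.115] [ 0.483 -0.002  0.126] 19
```

View pics/s9c.png

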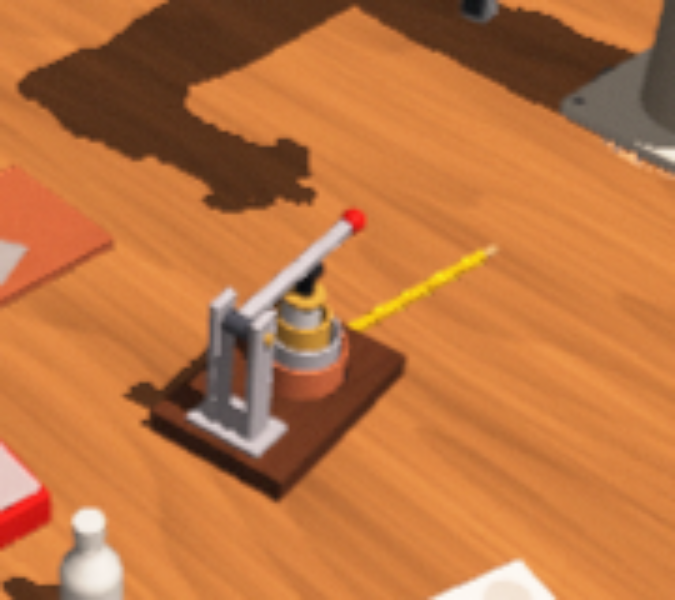

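The lever lies shut over the capped nest (ball (353,220), top 126 mm), and nothing else is disturbed. Handing in.

```bash
python3 -c "
from workcell import *
print(job_done())"
```

```text
the job is handed in; nothing more can be done
None
```

I finished the job and handed it in after about 52 s of the 210 s allowed: all four cups are nested in the well with the cap on top, and the lever is shut against its stop; the hand-in returned no verdict. While I was shutting the lever, the closed fingertips slid in front of the ball and pressed on it with about 35 N for a moment.

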